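# Pour the marbles with the jug tipper

### The job

Without taking the glass jug out of its tipper, turn it on its foot by gently pushing its handle until the spout points straight at the beaker. Then raise the tipper's lift bar to tip the jug and let all six marbles run into the beaker, and lower the bar gently back to rest, never letting it fall. Leave the beaker standing where it is, and don't disturb the other things around.

Things in the scene. Friction and masses are not known exactly. Their poses are not given: they have to be found in the camera images.
- tipper: Jug tipper, a pouring aid: fixed white wire stand, 180 x 254 x 146 high, on a white tray (rim 20 high). Origin on the tray floor (4 above the table) under the middle of the jug's place; x = pouring direction (to the beaker), z up. Its A-shaped sides stand at y = +-122 (wire 10 thick), apexes at x = 60, z = 140. You lift it at its rear (-x).
- hinge (a point): Middle of the hinge line, between the A apexes: x = 60, z = 140 in the tipper's frame, the line along its y. Nothing crosses there between y = -110 and 110. The cradle's side arms run at y = +-114 from beside the jug (z = 66) up to the hinge.
- cradle (a joint): Tilt of the cradle, rad: 0 = at rest, grows as the lift bar is raised, tipping the jug to the beaker; stop at 1.88. It carries the jug in a 50 high wire basket with 1.5 play. It always falls back by its weight (0.4 to 0.6 N m at rest, some 3 N at the bar), lightly damped. Marbles run out at about 1.6 to 1.85, in ones and twos: raise slowly there, let them run, rock the jug if some stay.
- lift_bar (a point): Middle of the lift bar: black rubber-sleeved bar 16 thick, 84 long between two posts, along the tipper's y; at rest at x = -124, z = 175 in the tipper's frame (184 behind, 35 above the hinge line), swinging about the hinge on radius 187. At tilt 1.8 it is above the beaker, 310 over the table. Open below and behind. Axes turn with the cradle; at rest = the tipper's.
- jug: Loose glass measuring jug, 0.33 to 0.53 kg, in the cradle. Origin at the centre of its underside (z = 20 in the tipper's frame), z up its axis, +x = where its spout points, -x = red handle. Outer radius 44, from z = 56 widening to 56 at the rim (z = 150). A white splash ring closes the mouth's edge, 23 wide, but for a 48 gap at its white spout: marbles leave only there. Turns by 0.5 to 4 N at the handle.
- spout (a point): Tip of the jug's spout: an outward-leaning white lip with side walls, 48 wide, 74 from the jug's axis and 170 above its underside.
- handle (a point): Middle of the upright part of the jug's red handle, a round rod 12 thick: 86 from the jug's axis, opposite the spout, 95 above its underside. The handle spans 58 to 129 above the underside and reaches 92 from the axis. All round the jug, the space between radius 58 and 108 is free beside it, above the beaker; when it faces the rear, 24 are free between it and the lift bar.
- beaker: Loose clear plastic beaker with a blue rim, 93 across, 81 high, inner radius 42, empty, 0.15 kg, on the tray some 130 in front of the tipper's origin. Origin at the centre of its underside, z up.
- jar: Bystander: white jar with a black lid, 64 across, 100 high, on the tray's front corner. Origin at the centre of its underside.
- bottle: Bystander: yellow bottle with green cap, 56 across, 190 high, on the table beyond the tray. Origin at the centre of its underside.
- glasses: Bystander: safety glasses with black arms, about 145 x 130 x 46, on the table behind the tray. Origin at table height under their middle.
- spoon: Bystander: steel spoon 190 long on the table beyond the tray. Origin under its middle.
- marble0_center (a point): Centre of one of six loose blue glass marbles, 18 across, 10 g, on the jug's floor at the start.
- marble1_center (a point): Centre of one of six loose blue glass marbles, 18 across, 10 g, on the jug's floor at the start.
- marble2_center (a point): Centre of one of six loose blue glass marbles, 18 across, 10 g, on the jug's floor at the start.
- marble3_center (a point): Centre of one of six loose blue glass marbles, 18 across, 10 g, on the jug's floor at the start.
- marble4_center (a point): Centre of one of six loose blue glass marbles, 18 across, 10 g, on the jug's floor at the start.
- marble5_center (a point): Centre of one of six loose blue glass marbles, 18 across, 10 g, on the jug's floor at the start.
There are look-alikes about, which are no part of the job. There is more than one size of the beaker; the one meant has the size given above.

How it is judged:
By the outcome, as a careful person would: the job done as asked, in the order asked, and still so for the second after the job is handed in, with the robot touching nothing.
It also fails if it takes over 67 s, if anything falls off the work surface, if the arm or the gripper's body presses on something with over 40 N, if the wrist force passes 120 N, or if a joint passes its speed limit or range.

### The arm

A 7-joint arm with a two-finger parallel gripper is mounted at the origin on the work surface. World frame = base frame: x ahead of the robot, y to its left, z up, the work surface at z = 0. Lengths are in m, angles in rad, forces in N, time in s.
With the tool pointing down it reaches from about 0.4 to 0.85 m from the base axis. Payload 4.5 kg.
Tool frame: the origin (TCP) lies where the fingers leave the gripper's body, on its centre line; the fingertips stand 64 mm ahead of it and the grasp point (between the pads) lies 45 mm ahead of it; z points along the fingers, y is the direction in which the jaws open and shut (so a half turn about z gives the same grasp; the last joint's range is limited). The gripper opens to 88 mm and grips with 3 to 60 N. Pads are 18 mm wide; open, the fingers measure 123 mm over their backs; the gripper's body (75 mm by 187 mm) begins 45 mm behind the grasp point.
Start: joints at [1.273, 0.689, -0.195, 1.565, 0.157, 0.902, -0.215], TCP at [0.204, -0.591, 0.303] pointing down, gripper open.
Joint ranges: [-3.01, 3.01], [-0.46, 2.08], [-1.47, 1.51], [0.13, 2.56], [-1, 4.14], [0.04, 2.09], [-2.66, 2.66]. Speed limits (rad/s): [2.57, 2.57, 3.14, 3.14, 3.14, 3.14, 3.14].

### API

Orientations are given as a unit quaternion [x, y, z, w].
In Python, from plant import monitor, snapshot, workorder, finder gives the robot as it stands.
- The arm moves only by the tool carry_out, never from a script. Its argument "motion" is one flat list of numbers, 6 for each row, row after row: the shift along the tool's x, y, z in cm, then the turn, a rotation vector about the tool's x, y, z in rad. In form: [x, y, z, rx, ry, rz, x, y, z, rx, ry, rz, ...]. A call has 1 to 8 rows; each row shifts and turns the commanded pose from where the row before left it, along the tool's axes as they then stand; what a row does not reach is not made up. A row lasts 1/8 s, in which the tool goes at most 62.5 mm and 10.7 degrees, less where a joint would pass 70% of its speed; a pose out of reach is approached as far as the arm can. A call with a gripper value outside its range is refused whole. "hand" is the finger opening in cm, from 0 to 8.81, set as the call begins (left out, the last holds). The fingers move at their own pace and stop on an object; "grip_force" is the grip in N (left out, the last holds). Time passes only in rows, so rows that do not move let the fingers close. It gives the time, the measured TCP pose, the force and the opening at its end, in the units of the state.
- monitor.get_state(): the state, without advancing time (a new reading comes with each control period).
- snapshot(name): name is "scene" or "side" or "wrist"; returns a dict with "frame" (400x640x3 uint8, red, green, blue), "range_z" (400x640 float32, m along the optical axis (not along the pixel's ray), 0 where there is no reading), "fx", "fy", "cx", "cy" (pixels), "rvec" (rotation vector, rad) and "tvec" (3), from world to camera coordinates, as OpenCV has them; the wrist camera has in their place "hand_eye" (4x4, takes a point from camera to tool coordinates, whose origin is the TCP and whose axes are the flange's). Camera axes: x right, y down, z forward; pixel columns grow to the right and rows downward; lengths in m; the calibration is good to about 2 mm. A picture is of the moment at which its call begins: read the wrist's pose just before it.
- workorder.finish_job(): hands the job in, once; it reports no verdict.
Trained networks look in a picture, given as the dict that the camera call returned (one of the last four; its "shot" number tells which), for a name from the list of things; names that differ only in an ending like _2 or _b are one class to them, and where a whole thing is asked for, a point or a joint stands for the part that bears it (a point fixed in the world has none). Each returns a list of dicts, best first, with "p" (0 to 1); they miss things now and then, are a little off and sometimes report something else, mostly with a low value. They report only what shows in the picture. A call takes as long as a camera call. They do not tell look-alikes from the thing itself.
- finder.masks_of(picture, thing): "pixels" (400x640 bool, what is visible of it) and "extent" ([left, top, right, bottom] in pixels, round what is visible of it).
The state is a dict: "clock": time; "q": joint angles; "qd": joint speeds; "joint_torque": joint torques, N m; "tool_pos": TCP position; "eef_rot": TCP orientation; "contact_force": force on the tool from outside, world axes, zero at the start; "moment": the same for the moment, N m; "opening": opening from 0.0 (shut) to 1.0 (fully open).
Only numpy, scipy, OpenCV 4.12 (cv2) and the standard library are available. Lean on these libraries where they do the work, as an engineer would, in place of code of your own. Each camera call takes 0.05 s, during which the arm holds its last target. There are 200 camera calls.

## Working session

There is one attempt and no reset: what is moved stays moved. The work goes in short steps, Python scripts to look and compute and a tool call to move; the robot and the scene stay as the last step left them, time stands still between calls to the robot, and variables do not carry over. Pictures are saved under pics/ and viewed, about 8 in all and at most 12, crops included, and the job is handed in when it is done.

Besides the shell and the picture viewer there is one more tool, called after "Emit:" as name(argument=value, ...) on one line, values as JSON. carry_out: Moves the arm, as the interface text tells. Its arguments: {"type":"object","properties":{"motion":{"type":"array"},"hand":{"type":"number"},"grip_force":{"type":"number"}},"required":["motion"]}

```bash
mkdir -p pics; ls; cat > h.py <<'E'
import numpy as np, cv2
from scipy.spatial.transform import Rotation as R
from plant import monitor, snapshot, workorder, finder
def save(p,name,crop=None,s=1):
    im=p["frame"][:,:,::-1]
    if crop: l,t,r,b=crop; im=im[t:b,l:r]
    cv2.imwrite("pics/"+name+".png",cv2.resize(im,None,fx=s,fy=s,interpolation=cv2.INTER_CUBIC))
def T(p,st=None):
    "camera->world"
    M=np.eye(4)
    if "rvec" in p:
        r=cv2.Rodrigues(np.array(p["rvec"],float))[0]; M[:3,:3]=r.T; M[:3,3]=-r.T@np.array(p["tvec"],float).ravel(); return M
    M[:3,:3]=R.from_quat(st["eef_rot"]).as_matrix(); M[:3,3]=st["tool_pos"]
    return M@np.array(p["hand_eye"])
def cloud(p,st=None):
    z=p["range_z"]; v,u=np.mgrid[:400,:640]
    c=np.stack([(u-p["cx"])/p["fx"]*z,(v-p["cy"])/p["fy"]*z,z],-1)
    M=T(p,st); w=c@M[:3,:3].T+M[:3,3]; w[z<=0]=np.nan; return w
def proj(p,X,st=None):
    M=np.linalg.inv(T(p,st)); c=np.atleast_2d(X)@M[:3,:3].T+M[:3,3]
    return np.c_[c[:,0]/c[:,2]*p["fx"]+p["cx"],c[:,1]/c[:,2]*p["fy"]+p["cy"]]
E
python3 - <<'E'
from h import *
print(monitor.get_state())
a=snapshot("scene"); b=snapshot("side")
cv2.imwrite("pics/a.png",np.vstack([a["frame"],b["frame"]])[:,:,::-1][:, :])
im=cv2.imread("pics/a.png"); cv2.imwrite("pics/a.png",cv2.resize(im,(480,600)))
save(a,"scene",s=1.25); save(b,"side",s=1.25)
for n,p in (("scene",a),("side",b)):
    w=cloud(p); print(n,T(p)[:3,3])
    for t in ["tipper","jug","handle","spout","lift_bar","beaker","jar","bottle","glasses","spoon"]:
        for d in finder.masks_of(p,t)[:3]:
            m=d["pixels"]; print(t,round(d["p"],2),d["extent"],np.round(np.nanmedian(w[m],0),3),m.sum())
E
```

```text
pics
{'clock': 0.0, 'q': array([ 1.27280801,  0.69000578, -0.19449878,  1.56633557,  0.15727245,
        0.90252797, -0.21504969]), 'qd': array([-0.00196798, -0.00037374,  0.00181533, -0.00173975,  0.00260795,
        0.00084036,  0.00260589]), 'joint_torque': array([ 5.91103490e-04, -5.27551317e+01, -1.26679312e+00, -1.53427273e+01,
       -5.26854582e-02,  6.61531580e-03,  1.83748780e-04]), 'tool_pos': array([ 0.20337114, -0.590434  ,  0.3018982 ]), 'eef_rot': array([ 9.86261995e-01,  1.65185914e-01, -2.18209052e-04, -9.18789512e-04]), 'contact_force': array([-0.83073224, -0.38946754,  0.68251592]), 'moment': array([-0.02660706,  0.00148307, -0.01242375]), 'opening': 1.0017958160568583}
scene [ 1.40664453 -0.1113359   0.65580348]
tipper 0.81 [233.2, 170.5, 320.8, 270.0] [ 0.624 -0.038  0.036] 1890
jug 0.9 [259.2, 165.1, 314.3, 238.3] [ 0.608 -0.016  0.149] 2444
handle 0.9 [260.3, 167.7, 312.9, 238.1] [ 0.606 -0.017  0.153] 2174
handle 0.35 [330.5, 223.4, 359.7, 303.7] [0.828 0.08  0.097] 1546
spout 0.93 [259.3, 165.4, 313.8, 243.4] [ 0.608 -0.016  0.15 ] 2367
spout 0.58 [231.4, 172
[... 1041 characters left out ...]
0.9, 372.9, 229.7] [0.565 0.018 0.147] 1727
spout 0.84 [319.6, 175.5, 372.5, 231.5] [0.562 0.019 0.148] 1691
spout 0.58 [301.4, 220.0, 334.4, 257.6] [0.6   0.128 0.053] 925
lift_bar 0.6 [311.8, 160.4, 386.7, 230.6] [ 0.547 -0.002  0.072] 555
beaker 0.94 [302.4, 217.9, 334.5, 258.0] [0.602 0.129 0.053] 958
beaker 0.83 [276.1, 311.0, 330.9, 379.3] [0.437 0.468 0.056] 2801
beaker 0.74 [253.0, 263.9, 299.5, 321.9] [0.582 0.373 0.062] 2131
jar 0.57 [271.2, 216.8, 296.0, 247.7] [0.699 0.183 0.075] 604
bottle 0.95 [264.2, 170.9, 279.9, 223.0] [0.797 0.1   0.104] 584
glasses 0.74 [373.1, 161.4, 426.2, 200.2] [ 0.489 -0.354  0.025] 405
spoon 0.67 [308.4, 182.4, 332.9, 195.5] [ 0.761 -0.108  0.008] 32
```

```bash
python3 - <<'E'
from h import *
a=snapshot("scene"); b=snapshot("side")
c=lambda p,l,t,r,bb:cv2.resize(p["frame"][t:bb,l:r,::-1],(400,400),interpolation=cv2.INTER_CUBIC)
cv2.imwrite("pics/ab.png",np.hstack([c(a,220,150,380,310),c(b,250,130,410,290)]))
E
```

```text
(no output)
```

View pics/scene.png

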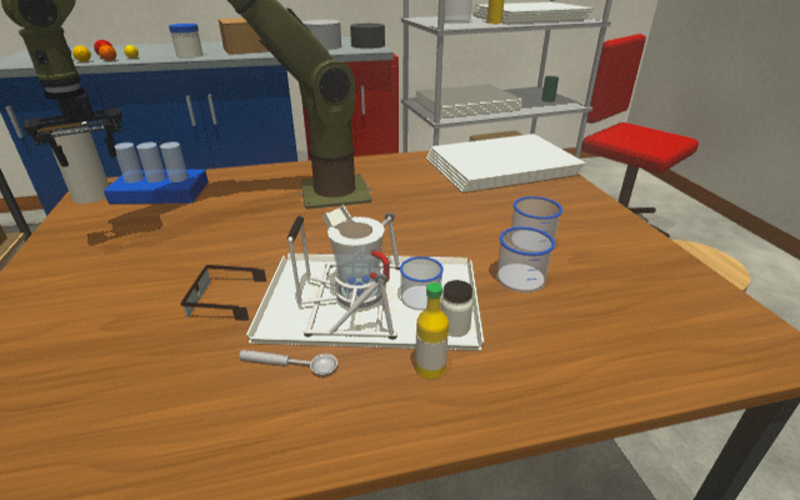

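View pics/ab.png

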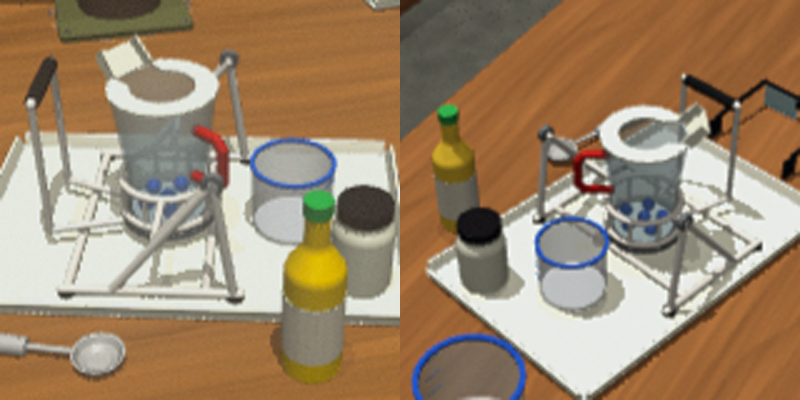

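The scene view (800-px picture) shows three blue-rimmed beakers: one on the tray (421,282) and two larger look-alikes off it (526,258 and 537,215). The tray one is the right one. The lift bar is at (296,230), the white spout at (340,215) pointing towards the robot, and the red handle at (380,265). Next I measure the poses.

```bash
python3 - <<'E'
from h import *
from scipy.optimize import least_squares
for n in ("scene","side"):
    p=snapshot(n); w=cloud(p); f=p["frame"].astype(int); hsv=cv2.cvtColor(p["frame"],cv2.COLOR_RGB2HSV)
    near=(abs(w[...,0]-.58)<.2)&(abs(w[...,1])<.2)
    ring=near&(w[...,2]>.166)&(w[...,2]<.182)&(hsv[...,1]<60)&(hsv[...,2]>150)&(abs(w[...,1])<.09)
    q=w[ring]
    # outer circle fit: centroid by robust radius within [33,56]
    med=np.median(q,0)
    s=least_squares(lambda c:np.clip(np.abs(np.hypot(q[:,0]-c[0],q[:,1]-c[1])-.0445)-.0115,0,None)*1000,med[:2],loss="soft_l1")
    print(n,"rim n",len(q),"c",s.x.round(4),"z",med[2].round(4),"cost",s.cost)
    red=near&((hsv[...,0]<8)|(hsv[...,0]>172))&(hsv[...,1]>150)&(hsv[...,2]>60)
    red&=(w[...,2]>.05); r=w[red]; print("red",len(r),r.mean(0).round(4), r.min(0).round(3), r.max(0).round(3)); d=np.hypot(*(r[:,:2]-s.x).T); rr=r[d>.075]; print("  far",len(rr),rr.mean(0).round(4) if len(rr) else 0,"yaw from c",np.degrees(np.arctan2(*(r.mean(0)[:2]-s.x)[::-1])).round(1))
    blk=near&(hsv[...,2]<70)&(w[...,2]>.15)&(w[...,2]<.21)&(w[...,1]<-.05)
    k=w[blk]; 
    if len(k)>3:
        m=k.mean(0); u,ss,vt=np.linalg.svd(k-m); t=(k-m)@vt[0]; print("bar",len(k),m.round(4),vt[0].round(3),"ends",(m+vt[0]*t.min()).round(3),(m+vt[0]*t.max()).round(3))
    sp=near&(w[...,2]>.185)&(hsv[...,1]<60)&(hsv[...,2]>150)&(np.hypot(w[...,0]-s.x[0],w[...,1]-s.x[1])<.09)
    k=w[sp]; print("spout",len(k),k.mean(0).round(4) if len(k) else 0)
    blu=near&(hsv[...,0]>105)&(hsv[...,0]<130)&(hsv[...,1]>130)&(w[...,1]>.06)&(w[...,1]<.2)&(w[...,2]>.07)
    k=w[blu]; A=np.c_[2*k[:,:2],np.ones(len(k))]; c=np.linalg.lstsq(A,(k[:,:2]**2).sum(1),rcond=None)[0]; print("beaker",len(k),c[:2].round(4),"R",np.sqrt(c[2]+c[0]**2+c[1]**2).round(4),k[:,2].mean().round(4))
E
```

```text
scene rim n 519 c [ 0.5705 -0.0112] z 0.1766 cost 210.0148666275179
red 79 [0.6358 0.0296 0.1367] [0.59  0.013 0.088] [0.652 0.042 0.153]
  far 47 [0.6451 0.0352 0.1407] yaw from c 31.9
bar 95 [ 0.5429 -0.1264  0.1834] [ 0.963 -0.268 -0.002] ends [ 0.502 -0.115  0.184] [ 0.581 -0.137  0.183]
spout 68 [ 0.5154 -0.0433  0.1904]
beaker 85 [0.6043 0.1226] R 0.0436 0.0836
side rim n 365 c [ 0.5704 -0.0099] z 0.1782 cost 98.11197626707863
red 98 [0.6324 0.0312 0.1223] [ 0.606 -0.032  0.075] [0.693 0.045 0.16 ]
  far 52 [0.6423 0.0354 0.1241] yaw from c 33.6
bar 98 [ 0.5379 -0.1245  0.1837] [-0.956  0.293  0.012] ends [ 0.582 -0.138  0.183] [ 0.498 -0.112  0.184]
spout 39 [ 0.5165 -0.0485  0.1915]
beaker 94 [0.6112 0.127 ] R 0.0457 0.0854
```

```bash
cat >> h.py <<'E'
C=np.array([.5705,-.0105]); PSI=np.radians(74.8)
XT=np.array([np.cos(PSI),np.sin(PSI),0]); YT=np.array([-np.sin(PSI),np.cos(PSI),0]); Z=np.array([0,0,1.])
def down(yaw):
    x=np.array([np.cos(yaw),np.sin(yaw),0]); z=-Z; return R.from_matrix(np.c_[x,np.cross(z,x),z])
def rows(poses,st=None):
    st=st or monitor.get_state(); p=np.array(st["tool_pos"]); r=R.from_quat(st["eef_rot"]); out=[]
    for q,o in poses:
        out.append(np.r_[r.inv().apply(q-p)*100,(r.inv()*o).as_rotvec()]); p,r=q,o
    for i in range(0,len(out),8): print("["+", ".join(",".join(f"{v:.2f}" if k<3 else f"{v:.3f}" for k,v in enumerate(o)) for o in out[i:i+8])+"]")
def lin(q1,yaw1,n,st=None):
    st=st or monitor.get_state(); p=np.array(st["tool_pos"]); x=R.from_quat(st["eef_rot"]).as_matrix()[:,0]; y0=np.arctan2(x[1],x[0])
    return [(p+(q1-p)*k/n,down(y0+(yaw1-y0)*k/n)) for k in range(1,n+1)]
def say():
    s=monitor.get_state(); x=R.from_quat(s["eef_rot"]).as_matrix()
    print("t",round(s["clock"],2),"p",s["tool_pos"].round(4),"xyaw",np.degrees(np.arctan2(x[1,0],x[0,0])).round(1),"z",x[:,2].round(3),"q",s["q"].round(2),"F",s["contact_force"].round(1),"op",round(s["opening"],3)); return s
E
python3 - <<'E'
from h import *
s=say(); a=np.radians(32.3)
q=np.r_[C+.084*np.array([np.cos(a),np.sin(a)]),.30]
rows(lin(q,a+np.pi,24))
E
```

```text
t 1.3 p [ 0.2036 -0.5909  0.3027] xyaw 19.0 z [ 0. -0. -1.] q [ 1.27  0.69 -0.19  1.57  0.16  0.9  -0.22] F [-1.1  0.2  0.2] op 1.002
[2.57,-1.87,0.01,0.000,-0.000,-0.141, 2.81,-1.49,0.01,0.000,0.000,-0.141, 2.99,-1.08,0.01,0.000,0.000,-0.141, 3.11,-0.65,0.01,0.000,0.000,-0.141, 3.17,-0.21,0.01,0.000,0.000,-0.141, 3.17,0.24,0.01,0.000,0.000,-0.141, 3.11,0.68,0.01,0.000,0.000,-0.141, 2.98,1.11,0.01,0.000,0.000,-0.141]
[2.80,1.52,0.01,0.000,0.000,-0.141, 2.56,1.89,0.01,0.000,0.000,-0.141, 2.27,2.23,0.01,0.000,0.000,-0.141, 1.93,2.53,0.01,0.000,0.000,-0.141, 1.56,2.77,0.01,0.000,0.000,-0.141, 1.15,2.96,0.01,0.000,0.000,-0.141, 0.73,3.10,0.01,0.000,0.000,-0.141, 0.29,3.17,0.01,0.000,0.000,-0.141]
[-0.16,3.18,0.01,0.000,0.000,-0.141, -0.60,3.12,0.01,0.000,0.000,-0.141, -1.03,3.01,0.01,0.000,0.000,-0.141, -1.45,2.83,0.01,0.000,0.000,-0.141, -1.83,2.60,0.01,0.000,0.000,-0.141, -2.17,2.32,0.01,0.000,0.000,-0.141, -2.48,1.99,0.01,0.000,0.000,-0.141, -2.73,1.63,0.01,0.000,0.000,-0.141]
```

Emit:
carry_out(motion=[2.57, -1.87, 0, 0, 0, -0.141, 2.81, -1.49, 0, 0, 0, -0.141, 2.99, -1.08, 0, 0, 0, -0.141, 3.11, -0.65, 0, 0, 0, -0.141, 3.17, -0.21, 0, 0, 0, -0.141, 3.17, 0.24, 0, 0, 0, -0.141, 3.11, 0.68, 0, 0, 0, -0.141, 2.98, 1.11, 0, 0, 0, -0.141], hand=3.0, grip_force=10)

```text
clock: 2.3
tool_pos: [0.3498, -0.3816, 0.3029]
eef_rot: [0.744, 0.668, -0.0, 0.0]
contact_force: [-1.0, -0.4, -0.1]
opening: 0.338
```

Emit:
carry_out(motion=[2.8, 1.52, 0, 0, 0, -0.141, 2.56, 1.89, 0, 0, 0, -0.141, 2.27, 2.23, 0, 0, 0, -0.141, 1.93, 2.53, 0, 0, 0, -0.141, 1.56, 2.77, 0, 0, 0, -0.141, 1.15, 2.96, 0, 0, 0, -0.141, 0.73, 3.1, 0, 0, 0, -0.141, 0.29, 3.17, 0, 0, 0, -0.141])

```text
clock: 3.3
tool_pos: [0.4947, -0.1725, 0.3028]
eef_rot: [0.271, 0.962, -0.0, 0.0]
contact_force: [-0.8, 0.2, 0.8]
opening: 0.338
```

Emit:
carry_out(motion=[-0.16, 3.18, 0, 0, 0, -0.141, -0.6, 3.12, 0, 0, 0, -0.141, -1.03, 3.01, 0, 0, 0, -0.141, -1.45, 2.83, 0, 0, 0, -0.141, -1.83, 2.6, 0, 0, 0, -0.141, -2.17, 2.32, 0, 0, 0, -0.141, -2.48, 1.99, 0, 0, 0, -0.141, -2.73, 1.63, 0, 0, 0, -0.141])

```text
clock: 4.3
tool_pos: [0.6389, 0.037, 0.3026]
eef_rot: [-0.285, 0.959, -0.0, -0.0]
contact_force: [0.0, -0.3, -0.6]
opening: 0.342
```

```bash
python3 - <<'E'
from h import *
s=say(); p=snapshot("wrist"); save(p,"w1"); print(np.array(p["hand_eye"]).round(3).tolist())
hsv=cv2.cvtColor(p["frame"],cv2.COLOR_RGB2HSV); w=cloud(p,s)
red=((hsv[...,0]<8)|(hsv[...,0]>172))&(hsv[...,1]>150)&(hsv[...,2]>60)&(w[...,2]>.05)&(w[...,2]<.2); r=w[red]
print(len(r),r.mean(0).round(4),r.min(0).round(3),r.max(0).round(3))
d=np.hypot(*(r[:,:2]-C).T); rr=r[d>.07]; print(rr.mean(0).round(4),np.degrees(np.arctan2(*(rr.mean(0)[:2]-C)[::-1])),d.max())
E
```

```text
t 4.3 p [0.6389 0.037  0.3026] xyaw -146.9 z [-0.    -0.001 -1.   ] q [ 0.36  0.89 -1.03  1.49  0.79  1.21  1.37] F [ 0.  -0.3 -0.6] op 0.342
[[-0.001, -0.954, -0.3, 0.077], [1.0, -0.001, -0.001, 0.001], [0.0, -0.3, 0.954, -0.083], [0.0, 0.0, 0.0, 1.0]]
300 [0.6341 0.03   0.1467] [0.605 0.01  0.091] [0.648 0.041 0.155]
[0.6373 0.0321 0.1519] 32.51468619504219 0.09188038499875234
```

View pics/w1.png

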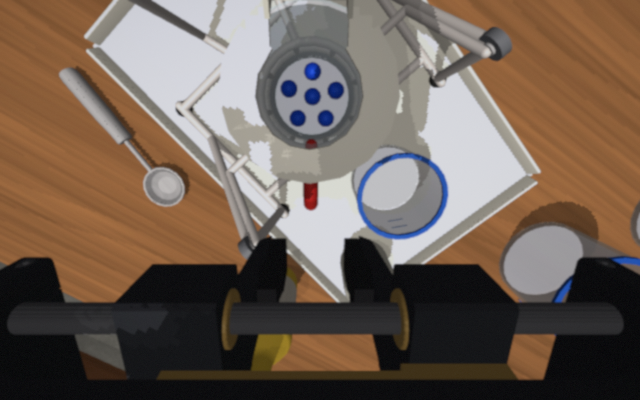

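Wrist view: the handle's top end is at (311,185), directly ahead of the fingers. The marbles are in the jug around (312,95) and the beaker is at (402,195). I'll descend so the fingers straddle the handle.

Emit:
carry_out(motion=[-0.07, -0.33, 2, 0, 0, 0.01, 0, 0, 2, 0, 0, 0, 0, 0, 2, 0, 0, 0, 0, 0, 1.8, 0, 0, 0, 0, 0, 1.5, 0, 0, 0, 0, 0, 1.16, 0, 0, 0, 0, 0, 0, 0, 0, 0])

```text
clock: 5.22
tool_pos: [0.6403, 0.034, 0.1972]
eef_rot: [-0.278, 0.96, 0.0, -0.001]
contact_force: [0.1, -0.7, 0.2]
opening: 0.341
```

Emit:
carry_out(motion=[0, 0, 0, 0, 0, 0, 0.01, -0.32, 0, 0, 0, 0.038, 0.025, -0.645, 0, 0, 0, 0.0768, 0.025, -0.645, 0, 0, 0, 0.0768], hand=2.0)

```text
clock: 5.72
tool_pos: [0.6483, 0.0199, 0.1988]
eef_rot: [-0.183, 0.983, 0.0, 0.001]
contact_force: [-0.0, -0.7, -0.2]
opening: 0.228
```

```bash
cat >> h.py <<'E'
def jug(n="wrist",pic=None):
    s=monitor.get_state(); p=snapshot(n); hsv=cv2.cvtColor(p["frame"],cv2.COLOR_RGB2HSV); w=cloud(p,s)
    red=((hsv[...,0]<8)|(hsv[...,0]>172))&(hsv[...,1]>150)&(hsv[...,2]>60)&(w[...,2]>.05)&(w[...,2]<.2)&(np.hypot(w[...,0]-C[0],w[...,1]-C[1])<.11); r=w[red]
    d=np.hypot(*(r[:,:2]-C).T); rr=r[d>.07]
    if len(rr): print(n,"handle",len(rr),rr.mean(0).round(4),"yaw",np.degrees(np.arctan2(*(rr.mean(0)[:2]-C)[::-1])).round(1))
    if pic: save(p,pic)
    return p,w,hsv
E
python3 - <<'E'
from h import *
say(); jug(); jug("scene")
E
```

```text
t 5.72 p [0.6483 0.0199 0.1988] xyaw -158.9 z [ 0.001  0.001 -1.   ] q [ 0.34  0.99 -0.91  1.56  0.88  1.04  1.12] F [-0.  -0.7 -0.2] op 0.228
wrist handle 392 [0.644  0.0231 0.1522] yaw 24.5
scene handle 49 [0.652 0.024 0.141] yaw 22.9
```

Emit:
carry_out(motion=[0.025, -0.645, 0, 0, 0, 0.0768, 0.025, -0.645, 0, 0, 0, 0.0768, 0.025, -0.645, 0, 0, 0, 0.0768, 0.025, -0.645, 0, 0, 0, 0.0768, 0.025, -0.645, 0, 0, 0, 0.0768, 0.025, -0.645, 0, 0, 0, 0.0768, 0.025, -0.645, 0, 0, 0, 0.0768, 0.025, -0.645, 0, 0, 0, 0.0768])

```text
clock: 6.82
tool_pos: [0.6515, -0.0306, 0.1986]
eef_rot: [0.121, 0.993, 0.0, 0.001]
contact_force: [0.6, -0.2, 0.5]
opening: 0.229
```

Emit:
carry_out(motion=[0.025, -0.645, 0, 0, 0, 0.0768, 0.025, -0.645, 0, 0, 0, 0.0768, 0.025, -0.645, 0, 0, 0, 0.0768, 0.025, -0.645, 0, 0, 0, 0.0768, 0.025, -0.645, 0, 0, 0, 0.0768, 0.025, -0.645, 0, 0, 0, 0.0768, 0.025, -0.645, 0, 0, 0, 0.0768, 0.025, -0.645, 0, 0, 0, 0.0768])

```text
clock: 7.82
tool_pos: [0.6248, -0.0739, 0.1986]
eef_rot: [0.416, 0.909, 0.001, 0.0]
contact_force: [0.5, 0.7, 0.3]
opening: 0.228
```

```bash
python3 - <<'E'
from h import *
s=say(); d=s["tool_pos"][:2]-C; print(np.hypot(*d),np.degrees(np.arctan2(d[1],d[0])))
jug(pic="w2")
E
```

```text
t 7.83 p [ 0.6248 -0.0739  0.1986] xyaw 130.9 z [ 0.001  0.001 -1.   ] q [ 0.38  0.89 -0.64  1.63  0.66  0.85  0.18] F [0.5 0.7 0.3] op 0.228
0.08349970228385292 -49.43694154814903
wrist handle 407 [ 0.6259 -0.0684  0.1521] yaw -46.3
```

Emit:
carry_out(motion=[0.025, -0.645, 0, 0, 0, 0.0768, 0.025, -0.645, 0, 0, 0, 0.0768, 0.025, -0.645, 0, 0, 0, 0.0768, 0.025, -0.645, 0, 0, 0, 0.0768, 0.025, -0.645, 0, 0, 0, 0.0768, 0.025, -0.645, 0, 0, 0, 0.0768, 0.025, -0.645, 0, 0, 0, 0.0768, 0.025, -0.645, 0, 0, 0, 0.0768])

```text
clock: 8.88
tool_pos: [0.5782, -0.0938, 0.1985]
eef_rot: [0.671, 0.742, 0.001, 0.0]
contact_force: [0.8, 0.4, -0.2]
opening: 0.228
```

Emit:
carry_out(motion=[0.025, -0.645, 0, 0, 0, 0.0768, 0.025, -0.645, 0, 0, 0, 0.0768, 0.025, -0.645, 0, 0, 0, 0.0768, 0.02, -0.5, 0, 0, 0, 0.06, 0, 0, 0, 0, 0, 0])

```text
clock: 9.5
tool_pos: [0.5537, -0.0929, 0.1985]
eef_rot: [0.77, 0.638, 0.0, 0.0]
contact_force: [0.1, 0.3, -0.3]
opening: 0.23
```

```bash
python3 - <<'E'
from h import *
s=say(); d=s["tool_pos"][:2]-C; print(np.hypot(*d),np.degrees(np.arctan2(d[1],d[0])))
jug(pic="w3")
p,w,hsv=jug("scene",pic="s3")
near=np.hypot(w[...,0]-C[0],w[...,1]-C[1])<.1
for zl in (.183,.187):
    sp=near&(w[...,2]>zl)&(w[...,2]<.2)&(hsv[...,1]<60)&(hsv[...,2]>140)&(w[...,1]>.0); k=w[sp]
    if len(k): m=k.mean(0); print("spout",len(k),m.round(4),np.degrees(np.arctan2(*(m[:2]-C)[::-1])))
E
```

```text
t 9.5 p [ 0.5537 -0.0929  0.1985] xyaw 79.3 z [ 0. -0. -1.] q [ 0.31  0.77 -0.38  1.85  0.47  0.61 -0.55] F [ 0.1  0.3 -0.3] op 0.23
0.08406687921123852 -101.50636084254482
wrist handle 434 [ 0.5583 -0.0867  0.1523] yaw -99.1
scene handle 26 [ 0.5611 -0.0901  0.1081] yaw -96.8
spout 116 [0.5889 0.0522 0.1905] 73.62592575474646
spout 84 [0.5896 0.0543 0.1925] 73.5751654201617
```

View pics/w3.png

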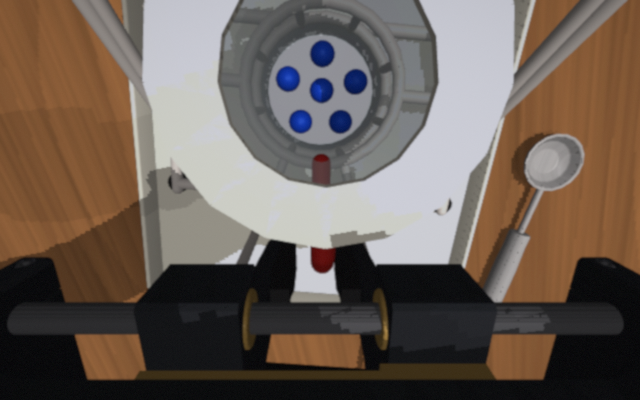

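```bash
python3 - <<'E'
from h import *
for n in ("scene","side"):
    p=snapshot(n); w=cloud(p); hsv=cv2.cvtColor(p["frame"],cv2.COLOR_RGB2HSV)
    m=(hsv[...,1]<60)&(hsv[...,2]>140)&(w[...,2]<.03)&(w[...,2]>-.005)&(abs(w[...,0]-.6)<.25)&(abs(w[...,1])<.3)
    m=cv2.morphologyEx(m.astype(np.uint8),cv2.MORPH_OPEN,np.ones((2,2)))
    _,l,st,_=cv2.connectedComponentsWithStats(m); k=w[l==1+st[1:,4].argmax()]
    r=cv2.minAreaRect((k[:,:2]*1000).astype(np.float32)); print(n,len(k),"tray",np.round(r[0],1),np.round(r[1],1),round(r[2],2))
    # near-side vertical slices: bar black pixels
    b=(hsv[...,2]<60)&(w[...,2]>.165)&(w[...,2]<.195)&(abs(w[...,0]-.54)<.08)&(abs(w[...,1]+.125)<.04)&((w[...,1]<-.11))
    near=np.hypot(w[...,0]-C[0],w[...,1]-C[1])<.1
    sp=near&(w[...,2]>.183)&(w[...,2]<.2)&(hsv[...,1]<60)&(hsv[...,2]>140)&(w[...,1]>.0); k=w[sp]
    if len(k):
        # in spout-aligned frame: extent sideways of tip
        for ps in (75,79):
            a=np.radians(ps); x=(k[:,:2]-C)@[np.cos(a),np.sin(a)]; y=(k[:,:2]-C)@[-np.sin(a),np.cos(a)]; print(ps,len(k),"x",np.percentile(x,[5,50,95]).round(4),"y",np.percentile(y,[2,50,98]).round(4))
    save(p,"z_"+n,(250,130,410,250),5) if n=="scene" else save(p,"z_"+n)
E
python3 - <<'E'
import cv2,numpy as np
a=cv2.imread("pics/z_scene.png"); b=cv2.imread("pics/z_side.png")[140:280,250:410]
cv2.imwrite("pics/z.png",np.hstack([cv2.resize(a,(400,300)),cv2.resize(b,(343,300),interpolation=2)]))
E
```

```text
scene 5037 tray [nan nan] [nan  0.] nan
75 117 x [0.0526 0.0661 0.0771] y [-0.024  -0.0094  0.0261]
79 117 x [0.052  0.0668 0.0771] y [-0.0285 -0.0146  0.0219]
side 4601 tray [563.5  15.6] [456. 301.] 70.49
75 27 x [0.0526 0.0742 0.0774] y [-0.0189  0.0078  0.0298]
79 27 x [0.0513 0.0744 0.0786] y [-0.0238  0.0025  0.0255]
```

View pics/z.png

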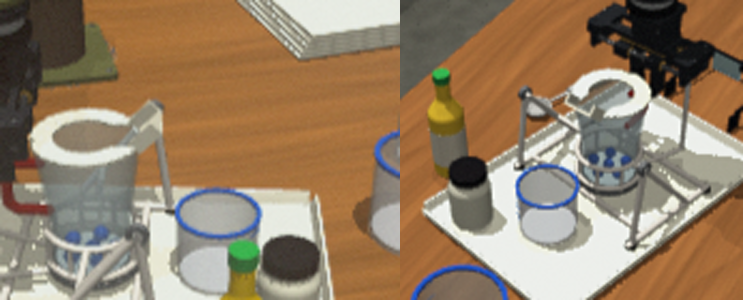

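The view shows the spout now towards the beaker, a few degrees short at most. I'll rise and look straight down for a precise angle.

Emit:
carry_out(motion=[0, 0, -2, 0, 0, 0, 0, 0, -3.5, 0, 0, 0, 0, 0, -4.5, 0, 0, 0, 1, 0, -4.5, 0, 0, 0, 2, 0, -3.5, 0, 0, 0, 0, 0, 0, 0, 0, 0])

```text
clock: 10.45
tool_pos: [0.5609, -0.0617, 0.381]
eef_rot: [0.77, 0.638, 0.003, 0.002]
contact_force: [-0.5, 0.2, -0.0]
opening: 0.224
```

```bash
python3 - <<'E'
from h import *
s=say(); p,w,hsv=jug(pic="w4")
for nm,m in (("bar",(hsv[...,2]<70)&(w[...,2]>.16)&(w[...,2]<.2)&(abs(w[...,0]-.54)<.08)&(w[...,1]<-.09)&(w[...,1]>-.16)),
  ("tray",(hsv[...,1]<60)&(hsv[...,2]>140)&(w[...,2]<.03)&(w[...,2]>.0)),
  ("ring",(hsv[...,1]<70)&(w[...,2]>.166)&(w[...,2]<.182)&(np.hypot(w[...,0]-C[0],w[...,1]-C[1])<.07)),
  ("spout",(hsv[...,1]<70)&(w[...,2]>.183)&(w[...,2]<.2)&(np.hypot(w[...,0]-C[0],w[...,1]-C[1])<.085)&(w[...,1]>0)),
  ("beaker",(hsv[...,0]>105)&(hsv[...,0]<130)&(hsv[...,1]>130)&(w[...,2]>.07)&(w[...,2]<.1)&(w[...,1]>.06)&(w[...,1]<.2)&(w[...,0]<.68))):
    k=w[m]; print(nm,len(k)); 
    if len(k)<10: continue
    mu=k.mean(0); r=cv2.minAreaRect((k[:,:2]*1000).astype(np.float32).reshape(-1,1,2)); print("  mean",mu.round(4),"rect",np.round(r[0],1),np.round(r[1],1),round(r[2],2))
    if nm in("ring","beaker"):
        hull=cv2.convexHull((k[:,:2]*1000).astype(np.float32))
        print("  circ",np.round(cv2.minEnclosingCircle(hull)[0],1),round(cv2.minEnclosingCircle(hull)[1],1))
    if nm=="bar":
        v=np.linalg.svd(k[:,:2]-mu[:2],full_matrices=False)[2][0]; print("  dir",np.degrees(np.arctan2(v[1],v[0])))
E
```

```text
t 10.45 p [ 0.5609 -0.0617  0.381 ] xyaw 79.3 z [ 0.007  0.001 -1.   ] q [ 0.33  0.55 -0.51  1.64  0.3   1.02 -0.46] F [-0.5  0.2 -0. ] op 0.224
wrist handle 100 [ 0.5576 -0.0865  0.1523] yaw -99.6
bar 544
  mean [ 0.5484 -0.1283  0.1858] rect [ 533.4 -125.3] [12.5 70.1] 74.68
  dir -16.715979317632186
tray 35077
  mean [ 0.5778 -0.0229  0.0078] rect [608.8 -48.3] [380.4 396.7] 74.4
ring 7513
  mean [ 0.5727 -0.0104  0.1787] rect [571.8  -9.3] [116.  118.5] 30.24
  circ [573.3  -6.3] 62.5
spout 1440
  mean [0.5863 0.0557 0.1904] rect [584.8  48.3] [34.7 51. ] 78.29
beaker 269
  mean [0.6006 0.0991 0.0861] rect [601.1  99.8] [30.5 88.5] 79.29
  circ [603.4 112.2] 44.2
```

View pics/w4.png

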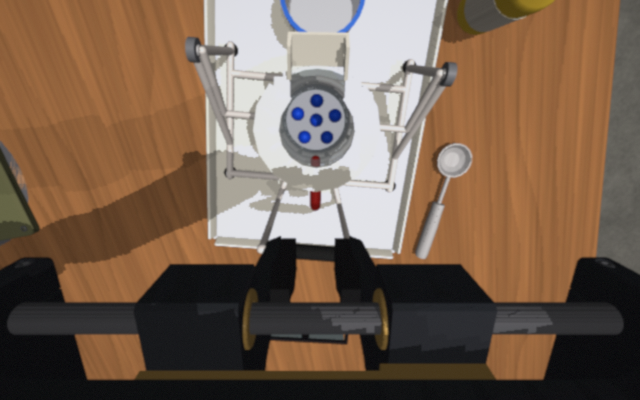

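The top view shows apexes at (193,48) and (448,73), the spout at (318,57), the beaker rim at (322,20) and the handle at (315,200). The jug is some 4–5° short, so I'll nudge it a bit more.

```bash
python3 - <<'E'
from h import *
s=say(); p=snapshot("wrist"); M=T(p,s)
P=[]
for u,v in ((193,48),(448,73)):
    r=M[:3,:3]@[(u-p["cx"])/p["fx"],(v-p["cy"])/p["fy"],1]; k=(.146-M[2,3])/r[2]; P.append(M[:3,3]+k*r)
P=np.array(P); d=P[0]-P[1]; print(P.round(4),np.hypot(*d[:2]),"psi",np.degrees(np.arctan2(d[1],d[0]))-90,"mid",P.mean(0),"pred",C+.06*XT[:2])
c=lambda a,r=.084:np.r_[C+r*np.array([np.cos(np.radians(a)),np.sin(np.radians(a))]),.198]
q=c(-101.5); A=lin(np.r_[q[:2],.25],np.radians(79),4); B=[(np.r_[q[:2],z],down(np.radians(79))) for z in (.22,.198)]
rows(A+B+[(c(-103.9),down(np.radians(76.5))),(c(-106.3),down(np.radians(74)))])
E
```

```text
t 10.5 p [ 0.5597 -0.0633  0.379 ] xyaw 79.2 z [ 0.002 -0.    -1.   ] q [ 0.34  0.55 -0.51  1.65  0.3   1.02 -0.46] F [-0.4  0.3 -0.6] op 0.226
[[0.4715 0.0802 0.146 ]
 [0.7045 0.0134 0.146 ]] 0.24242633470843736 psi 74.01699152047686 mid [0.58801372 0.04681199 0.146     ] pred [0.58623135 0.04740099]
[-0.72,0.01,3.19,-0.001,0.001,0.001, -0.72,0.01,3.19,0.000,0.000,0.001, -0.72,0.01,3.19,0.000,0.000,0.001, -0.72,0.01,3.19,0.000,0.000,0.001, 0.00,0.00,3.00,0.000,0.000,0.000, 0.00,0.00,2.20,0.000,0.000,0.000, 0.01,-0.35,0.00,0.000,0.000,0.044, 0.01,-0.35,0.00,0.000,0.000,0.044]
```

Emit:
carry_out(motion=[-0.72, 0, 3.2, 0, 0, 0, -0.72, 0, 3.2, 0, 0, 0, -0.72, 0, 3.2, 0, 0, 0, -0.72, 0, 3.2, 0, 0, 0, 0, 0, 3, 0, 0, 0, 0, 0, 2.2, 0, 0, 0, 0.01, -0.37, 0, 0, 0, 0.045, 0.01, -0.37, 0, 0, 0, 0.045])

```text
clock: 11.55
tool_pos: [0.5463, -0.0908, 0.198]
eef_rot: [0.8, 0.6, -0.0, -0.0]
contact_force: [0.1, 0.2, -1.0]
opening: 0.226
```

Emit:
carry_out(motion=[0, 0, 0, 0, 0, 0, 0, 0.2, -1.5, 0, 0, 0, 0, 0, -3.5, 0, 0, 0, 0, 0, -4.5, 0, 0, 0, 1, 0, -4.5, 0, 0, 0, 2, 0, -4, 0, 0, 0, 0, 0, 0, 0, 0, 0])

```text
clock: 12.42
tool_pos: [0.5586, -0.0598, 0.3823]
eef_rot: [0.798, 0.603, 0.004, 0.002]
contact_force: [0.3, -0.5, -1.1]
opening: 0.229
```

```bash
python3 - <<'E'
from h import *
s=say(); p,w,hsv=jug(pic="w5")
m=(hsv[...,1]<70)&(w[...,2]>.183)&(w[...,2]<.2)&(np.hypot(w[...,0]-C[0],w[...,1]-C[1])<.085)&(w[...,1]>0)
k=w[m]; mu=k.mean(0); r=cv2.minAreaRect((k[:,:2]*1000).astype(np.float32).reshape(-1,1,2)); print("  mean",mu.round(4),np.degrees(np.arctan2(*(mu[:2]-C)[::-1])),"rect",np.round(r[0],1),np.round(r[1],1),round(r[2],2))
m=(hsv[...,2]<70)&(w[...,2]>.16)&(w[...,2]<.2)&(abs(w[...,0]-.54)<.08)&(w[...,1]<-.09)&(w[...,1]>-.16)
k=w[m]; r=cv2.minAreaRect((k[:,:2]*1000).astype(np.float32).reshape(-1,1,2)); print("bar",np.round(r[0],1),np.round(r[1],1),round(r[2],2))
E
```

```text
t 12.43 p [ 0.5586 -0.0598  0.3823] xyaw 74.1 z [ 0.009  0.001 -1.   ] q [ 0.32  0.54 -0.48  1.65  0.29  1.01 -0.53] F [ 0.3 -0.5 -1.1] op 0.229
wrist handle 102 [ 0.5513 -0.0852  0.1521] yaw -104.4
  mean [0.5911 0.055  0.1906] 72.52054609943573 rect [588.9  47.6] [34.8 51.3] 74.08
bar [ 540.2 -127.8] [14.2 37.9] 73.68
```

View pics/w5.png

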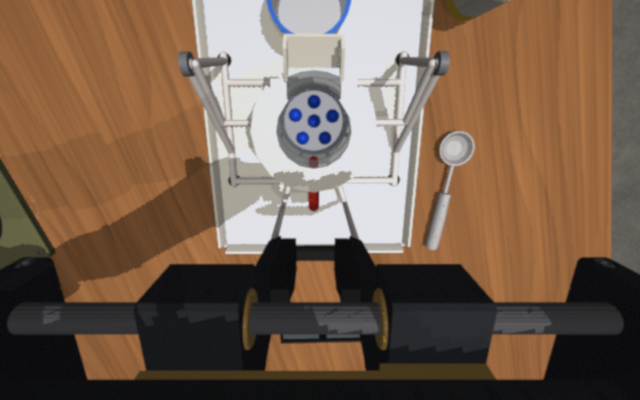

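```bash
sed -i 's/radians(74.8)/radians(74.2)/' h.py; cat > fk.py <<'E'
from h import *
from scipy.optimize import least_squares
import itertools
D=[([1.2728,.69,-.1945,1.5663,.1573,.9025,-.215],[.2034,-.5904,.3019],[.98626,.16519,0,-.0009]),
([.36,.89,-1.03,1.49,.79,1.21,1.37],[.6389,.037,.3026],[-.285,.959,0,0]),
([.34,.99,-.91,1.56,.88,1.04,1.12],[.6483,.0199,.1988],[-.183,.983,0,.001]),
([.38,.89,-.64,1.63,.66,.85,.18],[.6248,-.0739,.1986],[.416,.909,.001,0]),
([.31,.77,-.38,1.85,.47,.61,-.55],[.5537,-.0929,.1985],[.77,.638,0,0]),
([.33,.55,-.51,1.64,.3,1.02,-.46],[.5609,-.0617,.381],[.77,.638,.003,.002]),
([.32,.54,-.48,1.65,.29,1.01,-.53],[.5586,-.0598,.3823],[.798,.603,.004,.002])]
def rot(ax,a): return R.from_rotvec(np.array(ax)*a)
def fk(q,P,s):
    o1,d1,d3,d5,d7,o7,e3,e4=P; r=rot([0,0,1],s[0]*q[0]+o1); p=np.zeros(3)
    def tr(v): 
        nonlocal p; p=p+r.apply(v)
    tr([0,0,d1]); r=r*rot([0,1,0],q[1]); r=r*rot([0,0,1],s[1]*q[2]); tr([e3,0,d3]); r=r*rot([0,1,0],q[3]); tr([e4,0,d5]); r=r*rot([0,0,1],s[2]*q[4]); r=r*rot([0,1,0],q[5]); r=r*rot([0,0,1],s[3]*q[6]+o7); tr([0,0,d7]); return p,r
def fit():
    best=None
    for s in itertools.product([1,-1],repeat=4):
      for o1 in (0,-2.5,2.5):
        def f(P):
            e=[]
            for q,x,o in D:
                p,r=fk(q,P,s); e+=list((p-x)*5)+list((r.inv()*R.from_quat(o)).as_rotvec())
            return e
        z=least_squares(f,[o1,.34,.4,.4,.25,np.pi/2,0,0])
        if best is None or z.cost<best[0]: best=(z.cost,s,z.x)
    return best
if __name__=="__main__": 
    b=fit(); print(b); 
    for q,x,o in D:
        p,r=fk(q,b[2],b[1]); print((p-x).round(3),(r.inv()*R.from_quat(o)).as_rotvec().round(3))
E
timeout 300 python3 fk.py
```

```text
(np.float64(0.003944154376085316), (-1, -1, -1, -1), array([-0.07474353, -0.05127287,  0.57807514,  0.31855593, -0.1304844 ,
        1.49778105,  0.03172542,  0.02022221]))
[ 0.    -0.001 -0.01 ] [-0.     0.    -0.002]
[ 0.002 -0.004  0.004] [0.001 0.005 0.006]
[ 0.    -0.003  0.009] [-0.006 -0.001  0.001]
[ 0.001 -0.001  0.003] [-0.    -0.003 -0.002]
[0.002 0.001 0.004] [ 0.001  0.001 -0.001]
[ 0.     0.005 -0.004] [ 0.003 -0.004 -0.002]
[-0.001  0.002 -0.005] [ 0.005  0.005 -0.001]
```

```bash
cat > ik.py <<'E'
from fk import *
s=(-1,-1,-1,-1)
def f(P):
    e=[]
    for q,x,o in D:
        p,r=fk(q,P,s); e+=list((p-x)*20)+list((r.inv()*R.from_quat(o)).as_rotvec()*5)
    return e+list((P-np.array([0,.33,.4,.4,.25,np.pi/2,0,0]))*np.array([3,.3,.3,.3,.3,3,1,1]))
z=least_squares(f,[0,.33,.4,.4,.25,np.pi/2,0,0]); P=z.x; print(P.round(3),max(np.abs(fk(q,P,s)[0]-x).max() for q,x,o in D))
lo=np.array([-3.01,-.46,-1.47,.13,-1,.04,-2.66]);hi=np.array([3.01,2.08,1.51,2.56,4.14,2.09,2.66])
H=np.r_[C+.06*XT[:2],.144]
def bar(th): return H+XT*(-.184*np.cos(th)+.035*np.sin(th))+Z*(.184*np.sin(th)+.035*np.cos(th))
def ori(t): return rot(YT,t)*down(PSI+np.pi/2)
def tcp(th,t,g=.045): o=ori(t); return bar(th)-g*o.as_matrix()[:,2],o
if __name__=="__main__":
  for t0,t1 in ((-.9,.95),(-.6,.6),(-.6,1.2),(0,.9),(0,0)):
    q=np.array([.32,.54,-.48,1.65,.29,1.01,.9]); print(t0,t1)
    for th in np.linspace(0,1.85,6):
        t=t0+(t1-t0)*th/1.85; x,o=tcp(th,t)
        def g(v):
            p,r=fk(v,P,s); return np.r_[(p-x)*50,(r.inv()*o).as_rotvec()*20,(v-q)*.05]
        y=least_squares(g,np.clip(q,lo+.01,hi-.01),bounds=(lo,hi)); p,r=fk(y.x,P,s); q=y.x
        print(" ",round(th,2),round(t,2),x.round(3),"err",np.abs(p-x).max().round(3),(r.inv()*o).magnitude().round(3),q.round(2),"margin",np.minimum(q-lo,hi-q).min().round(2))
E
python3 ik.py
```

```text
[-0.069  0.209  0.581  0.319  0.136  1.507  0.025  0.018] 0.009300447665991973
-0.9 0.95Traceback (most recent call last):
  File "ik.py", line 22, in <module>
    print(" ",round(th,2),round(t,2),x.round(3),"err",np.abs(p-x).max().round(3),(r.inv()*o).magnitude().round(3),q.round(2),"margin",np.minimum(q-lo,hi-q).min().round(2))
                                                                                 ^^^^^^^^^^^^^^^^^^^^^^^^^^^^^
AttributeError: 'float' object has no attribute 'round'
```

```bash
sed -i 's/(r.inv()\*o).magnitude().round(3)/round(float((r.inv()*o).magnitude()),3)/' ik.py; python3 ik.py
```

```text
[-0.069  0.209  0.581  0.319  0.136  1.507  0.025  0.018] 0.009300447665991973
-0.9 0.95
  0.0 -0.9 [ 0.527 -0.164  0.207] err 0.0 0.0 [ 0.98  1.13 -1.17  1.87  0.16  0.57  1.37] margin 0.3
  0.37 -0.53 [ 0.537 -0.128  0.282] err 0.0 0.0 [ 0.81  0.83 -0.99  1.82  0.23  0.69  1.17] margin 0.48
  0.74 -0.16 [ 0.554 -0.068  0.338] err 0.0 0.0 [ 0.54  0.65 -0.8   1.73  0.39  0.9   0.93] margin 0.67
  1.11 0.21 [0.576 0.008 0.368] err 0.0 0.0 [ 0.23  0.62 -0.64  1.59  0.57  1.21  0.71] margin 0.83
  1.48 0.58 [0.598 0.088 0.368] err 0.0 0.0 [-0.06  0.69 -0.51  1.44  0.73  1.55  0.58] margin 0.54
  1.85 0.95 [0.62  0.164 0.337] err 0.0 0.0 [-0.28  0.83 -0.38  1.29  0.87  1.87  0.54] margin 0.22
-0.6 0.6
  0.0 -0.6 [ 0.53  -0.154  0.216] err 0.0 0.0 [ 0.84  0.95 -0.94  1.87  0.22  0.57  1.29] margin 0.53
  0.37 -0.36 [ 0.539 -0.121  0.285] err 0.0 0.0 [ 0.7   0.75 -0.83  1.81  0.26  0.72  1.15] margin 0.64
  0.74 -0.12 [ 0.555 -0.066  0.339] err 0.0 0.0 [ 0.49  0.63 -0.71  1.72  0.36  0.91  0.97] margin 0.76
  1.11 0.12 [0.575 0.004 0.369] err 0.0 0.0 [ 0.24  0.6  -0.61  1.6   0.48  1.13  0
[... 1350 characters left out ...]
 0.9 [0.619 0.162 0.339] err 0.0 0.0 [-0.38  0.8  -0.17  1.3   0.75  1.74  0.63] margin 0.35
0 0
  0.0 0.0 [ 0.537 -0.13   0.224] err 0.0 0.0 [ 0.41  0.73 -0.42  1.86  0.47  0.64  1.  ] margin 0.6
  0.37 0.0 [ 0.544 -0.106  0.288] err 0.0 0.0 [ 0.41  0.65 -0.48  1.79  0.4   0.8   1.02] margin 0.76
  0.74 0.0 [ 0.556 -0.061  0.339] err 0.0 0.0 [ 0.34  0.59 -0.51  1.71  0.35  0.93  0.99] margin 0.85
  1.11 0.0 [ 0.573 -0.001  0.369] err 0.0 0.0 [ 0.24  0.58 -0.52  1.62  0.32  1.03  0.92] margin 0.94
  1.48 0.0 [0.592 0.065 0.375] err 0.0 0.0 [ 0.11  0.6  -0.52  1.54  0.32  1.08  0.82] margin 0.95
  1.85 0.0 [0.61  0.128 0.356] err 0.0 0.0 [-0.01  0.66 -0.5   1.48  0.34  1.09  0.72] margin 0.97
```

```bash
cat > g.py <<'E'
from ik import *
from scipy.spatial.transform import Slerp
E
python3 - <<'E'
from g import *
st=say(); t0=-.85; g,o=tcp(0,t0,.045); pre,_=tcp(0,t0,.115); hi_=pre+np.array([0,0,.08])
p0=st["tool_pos"]; sl=Slerp([0,1],R.concatenate([R.from_quat(st["eef_rot"]),o])); print(sl([0,1])[0].inv()*o and (R.from_quat(st["eef_rot"]).inv()*o).magnitude())
ps=[(p0+(hi_-p0)*k/11,sl(k/11)) for k in range(1,12)]+[(hi_+(pre-hi_)*k/3,o) for k in (1,2,3)]+[(pre,o)]
print(g,pre); rows(ps)
E
```

```text
[-0.069  0.209  0.581  0.319  0.136  1.507  0.025  0.018] 0.009300447665991973
t 12.47 p [ 0.5573 -0.0614  0.38  ] xyaw 74.0 z [ 0.004 -0.    -1.   ] q [ 0.32  0.54 -0.48  1.65  0.29  1.01 -0.53] F [ 0.3 -0.3 -0.5] op 0.223
1.7424743967127545
[ 0.5275321  -0.16234533  0.20869924] [ 0.51321299 -0.21294802  0.25489806]
[-1.43,-0.01,0.41,-0.060,0.061,-0.133, -1.44,-0.22,0.31,-0.060,0.061,-0.133, -1.41,-0.43,0.21,-0.060,0.061,-0.133, -1.35,-0.62,0.09,-0.060,0.061,-0.133, -1.26,-0.80,-0.03,-0.060,0.061,-0.133, -1.14,-0.95,-0.16,-0.060,0.061,-0.133, -0.99,-1.08,-0.28,-0.060,0.061,-0.133, -0.81,-1.18,-0.40,-0.060,0.061,-0.133]
[-0.62,-1.25,-0.52,-0.060,0.061,-0.133, -0.42,-1.29,-0.63,-0.060,0.061,-0.133, -0.21,-1.29,-0.72,-0.060,0.061,-0.133, 0.00,-2.00,1.76,0.000,-0.000,0.000, 0.00,-2.00,1.76,0.000,0.000,0.000, 0.00,-2.00,1.76,0.000,0.000,0.000, 0.00,0.00,0.00,0.000,0.000,0.000]
```

Emit:
carry_out(motion=[-1.43, 0, 0.41, -0.06, 0.061, -0.133, -1.44, -0.22, 0.31, -0.06, 0.061, -0.133, -1.41, -0.43, 0.21, -0.06, 0.061, -0.133, -1.35, -0.62, 0.09, -0.06, 0.061, -0.133, -1.26, -0.8, -0.03, -0.06, 0.061, -0.133, -1.14, -0.95, -0.16, -0.06, 0.061, -0.133, -0.99, -1.08, -0.28, -0.06, 0.061, -0.133, -0.81, -1.18, -0.4, -0.06, 0.061, -0.133], hand=3.5)

```text
clock: 13.48
tool_pos: [0.523, -0.1734, 0.3438]
eef_rot: [0.344, 0.883, 0.318, 0.042]
contact_force: [0.8, -0.2, 0.1]
opening: 0.4
```

Emit:
carry_out(motion=[-0.62, -1.25, -0.52, -0.06, 0.061, -0.133, -0.42, -1.29, -0.63, -0.06, 0.061, -0.133, -0.21, -1.29, -0.72, -0.06, 0.061, -0.133, 0, -2, 1.76, 0, 0, 0, 0, -2, 1.76, 0, 0, 0, 0, -2, 1.76, 0, 0, 0, 0, 0, 0, 0, 0, 0])

```text
clock: 14.35
tool_pos: [0.5107, -0.212, 0.2504]
eef_rot: [0.129, 0.902, 0.41, 0.052]
contact_force: [-0.9, -0.3, 1.3]
opening: 0.394
```

```bash
python3 - <<'E'
from g import *
s0=say(); p=snapshot("wrist"); save(p,"w6"); w=cloud(p,s0); hsv=cv2.cvtColor(p["frame"],cv2.COLOR_RGB2HSV)
m=(hsv[...,2]<70)&(w[...,2]>.165)&(w[...,2]<.2)&(abs(w[...,0]-.54)<.06)&(w[...,1]<-.10)&(w[...,1]>-.15); k=w[m]
print(len(k), k.mean(0) if len(k) else 0)
g,o=tcp(0,-.85); t=np.array(s0["tool_pos"]); r=R.from_quat(s0["eef_rot"]); print("to go tool",(r.inv().apply(g-t)*100).round(2),(r.inv()*o).as_rotvec().round(3)); print("bar in tool",(r.inv().apply(bar(0)-t)*100).round(2), "seen", (r.inv().apply(k.mean(0)-t)*100).round(2) if len(k) else 0)
E
```

```text
[-0.069  0.209  0.581  0.319  0.136  1.507  0.025  0.018] 0.009300447665991973
t 14.35 p [ 0.5107 -0.212   0.2504] xyaw 164.0 z [ 0.199  0.726 -0.659] q [ 1.25  1.23 -1.34  1.69  0.38  0.93  1.33] F [-0.9 -0.3  1.3] op 0.394
2515 [ 0.53533957 -0.13275436  0.18396705]
to go tool [-0.31  0.32  6.68] [ 0.002 -0.006 -0.011]
bar in tool [-0.33  0.31 11.18] seen [-0.27  0.47 10.61]
```

View pics/w6.png

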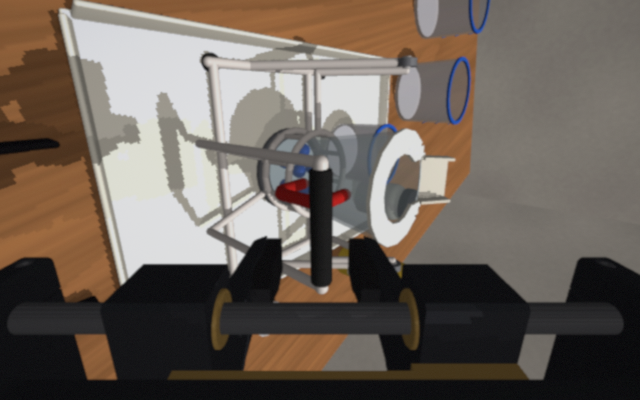

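The wrist view shows the black bar at (320,225), upright and between the fingers. I'll go in and grip it.

Emit:
carry_out(motion=[-0.3, 0.35, 1.2, 0, 0, 0, 0, 0, 1.8, 0, 0, 0, 0, 0, 1.8, 0, 0, 0, 0, 0, 1.8, 0, 0, 0, 0, 0, 0, 0, 0, 0])

```text
clock: 15.02
tool_pos: [0.5289, -0.1619, 0.2126]
eef_rot: [0.127, 0.902, 0.41, 0.054]
contact_force: [-0.3, -0.0, 0.0]
opening: 0.398
```

Emit:
carry_out(motion=[0, 0, 0, 0, 0, 0, 0, 0, 0, 0, 0, 0, 0, 0, 0, 0, 0, 0, 0, 0, 0, 0, 0, 0], hand=0.8, grip_force=25)

```text
clock: 15.52
tool_pos: [0.529, -0.165, 0.2118]
eef_rot: [0.13, 0.902, 0.409, 0.055]
contact_force: [-1.1, -5.8, -0.6]
opening: 0.172
```

```bash
python3 - <<'E'
from g import *
s0=say(); p=snapshot("wrist"); save(p,"w7"); print(s0["moment"].round(2))
st=s0; r=R.from_quat(st["eef_rot"]); gp=st["tool_pos"]+.045*r.as_matrix()[:,2]; print("grasp",gp.round(4),"bar",bar(0).round(4))
# rigid follow about hinge H
for n,ang in ((8,.05),):
    ps=[]
    for k in range(1,n+1):
        R_=rot(YT,ang*k); ps.append((H+R_.apply(st["tool_pos"]-H),R_*r))
    rows(ps[:2],st)
E
```

```text
[-0.069  0.209  0.581  0.319  0.136  1.507  0.025  0.018] 0.009300447665991973
t 15.53 p [ 0.529  -0.165   0.2118] xyaw 163.8 z [ 0.205  0.723 -0.659] q [ 1.17  1.26 -1.29  1.76  0.43  0.78  1.28] F [-1.1 -5.8 -0.6] op 0.172
[-1.55  0.22 -0.07]
grasp [ 0.5382 -0.1325  0.1821] bar [ 0.5367 -0.1298  0.179 ]
[0.01,1.06,-0.44,0.050,-0.000,-0.000, 0.01,1.06,-0.44,0.050,-0.000,-0.000]
```

View pics/w7.png

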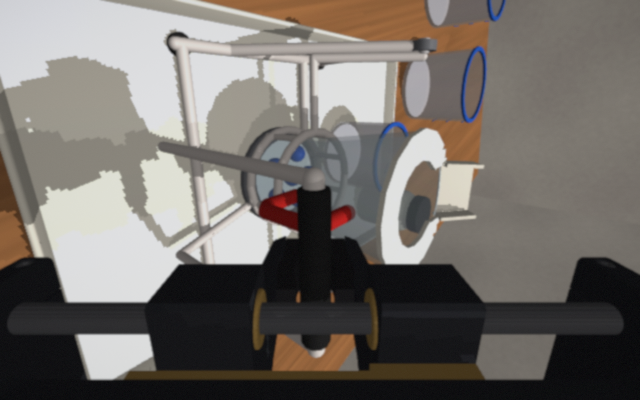

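The grip is closed on the bar at (314,255). Now I lift along the constant arc about the hinge.

Emit:
carry_out(motion=[0.01, 0.53, -0.22, 0.025, 0, 0, 0.01, 1.06, -0.44, 0.05, 0, 0, 0.01, 1.06, -0.44, 0.05, 0, 0, 0.01, 1.06, -0.44, 0.05, 0, 0, 0.01, 1.06, -0.44, 0.05, 0, 0, 0.01, 1.06, -0.44, 0.05, 0, 0, 0.01, 1.06, -0.44, 0.05, 0, 0, 0.01, 1.06, -0.44, 0.05, 0, 0])

```text
clock: 16.58
tool_pos: [0.54, -0.1263, 0.2882]
eef_rot: [0.137, 0.962, 0.232, 0.03]
contact_force: [1.8, -6.0, -1.9]
opening: 0.169
```

```bash
cat >> g.py <<'E'
def tilt(t0=-.85):
    s=say(); r=R.from_quat(s["eef_rot"]); gp=s["tool_pos"]+.045*r.as_matrix()[:,2]; d=gp-H; a,b=d@XT,d[2]
    th=np.arctan2(b,-a)-np.arctan2(.035,.184); z=r.as_matrix()[:,2]; t=np.arctan2(-z@XT,-z[2])
    print("theta",round(th,3),"radius",round(np.hypot(a,b),4),"side",round(d@YT,4),"tool tilt",round(t,3),"diff",round(th-t,3)); return s,th
E
python3 -c "
from g import *
tilt()"
```

```text
[-0.069  0.209  0.581  0.319  0.136  1.507  0.025  0.018] 0.009300447665991973
t 16.57 p [ 0.54   -0.1263  0.2882] xyaw 163.8 z [ 0.122  0.439 -0.89 ] q [ 0.96  0.91 -1.16  1.78  0.48  0.82  1.03] F [ 1.8 -6.  -1.9] op 0.169
theta 0.391 radius 0.1902 side -0.002 tool tilt -0.473 diff 0.864
```

Emit:
carry_out(motion=[0.01, 1.27, -0.53, 0.06, 0, 0, 0.01, 1.27, -0.53, 0.06, 0, 0, 0.01, 1.27, -0.53, 0.06, 0, 0, 0.01, 1.27, -0.53, 0.06, 0, 0, 0.01, 1.27, -0.53, 0.06, 0, 0, 0.01, 1.27, -0.53, 0.06, 0, 0, 0.01, 1.27, -0.53, 0.06, 0, 0, 0.01, 1.27, -0.53, 0.06, 0, 0])

```text
clock: 17.58
tool_pos: [0.5636, -0.0427, 0.3554]
eef_rot: [0.14, 0.99, -0.003, -0.003]
contact_force: [4.5, -3.3, -6.2]
opening: 0.175
```

Emit:
carry_out(motion=[0.01, 1.27, -0.53, 0.06, 0, 0, 0.01, 1.27, -0.53, 0.06, 0, 0, 0.01, 1.27, -0.53, 0.06, 0, 0, 0.01, 1.27, -0.53, 0.06, 0, 0, 0.01, 1.27, -0.53, 0.06, 0, 0, 0.01, 1.06, -0.44, 0.05, 0, 0, 0.01, 1.06, -0.44, 0.05, 0, 0, 0.01, 0.85, -0.35, 0.04, 0, 0])

```text
clock: 18.58
tool_pos: [0.5903, 0.052, 0.3753]
eef_rot: [0.136, 0.966, -0.218, -0.033]
contact_force: [4.9, -6.4, -1.3]
opening: 0.174
```

```bash
python3 -c "
from g import *
tilt()"
```

```text
[-0.069  0.209  0.581  0.319  0.136  1.507  0.025  0.018] 0.009300447665991973
t 18.57 p [0.5903 0.052  0.3753] xyaw 164.0 z [-0.122 -0.413 -0.902] q [ 0.05  0.75 -0.74  1.43  0.73  1.56  0.48] F [ 4.9 -6.4 -1.3] op 0.174
theta 1.31 radius 0.1912 side -0.0018 tool tilt 0.445 diff 0.865
```

Emit:
carry_out(motion=[0.01, 0.74, -0.31, 0.035, 0, 0, 0.01, 0.74, -0.31, 0.035, 0, 0, 0.01, 0.74, -0.31, 0.035, 0, 0, 0.01, 0.74, -0.31, 0.035, 0, 0, 0.01, 0.74, -0.31, 0.035, 0, 0, 0.01, 0.74, -0.31, 0.035, 0, 0, 0.01, 0.53, -0.22, 0.025, 0, 0, 0.01, 0.53, -0.22, 0.025, 0, 0])

```text
clock: 19.58
tool_pos: [0.6061, 0.1084, 0.3666]
eef_rot: [0.131, 0.93, -0.341, -0.049]
contact_force: [6.1, -4.9, 2.6]
opening: 0.173
```

Emit:
carry_out(motion=[0, 0.32, -0.13, 0.015, 0, 0, 0, 0.32, -0.13, 0.015, 0, 0, 0, 0.32, -0.13, 0.015, 0, 0, 0, 0.32, -0.13, 0.015, 0, 0, 0, 0.32, -0.13, 0.015, 0, 0, 0, 0.32, -0.13, 0.015, 0, 0, 0, 0, 0, 0, 0, 0, 0, 0, 0, 0, 0, 0])

```text
clock: 20.58
tool_pos: [0.6114, 0.1273, 0.36]
eef_rot: [0.128, 0.914, -0.382, -0.054]
contact_force: [6.8, -3.2, 4.9]
opening: 0.164
```

```bash
cat >> g.py <<'E'
def blue(n,l=""):
    p=snapshot(n); hsv=cv2.cvtColor(p["frame"],cv2.COLOR_RGB2HSV); w=cloud(p)
    ms=[d for d in finder.masks_of(p,"marble0_center")]
    for d in ms[:8]: print(n,round(d["p"],2),np.round(d["extent"]).astype(int).tolist(),np.nanmedian(w[d["pixels"]],0).round(3))
    return p
E
python3 -c "
from g import *
tilt()
a=snapshot('scene');b=snapshot('side')
cv2.imwrite('pics/t1.png',np.hstack([cv2.resize(a['frame'][130:260,250:410,::-1],(400,325)),cv2.resize(b['frame'][140:270,250:410,::-1],(400,325))]))"
```

```text
[-0.069  0.209  0.581  0.319  0.136  1.507  0.025  0.018] 0.009300447665991973
t 20.57 p [0.6114 0.1273 0.36  ] xyaw 164.0 z [-0.197 -0.684 -0.702] q [-0.24  0.91 -0.59  1.2   0.83  1.89  0.43] F [ 6.8 -3.2  4.9] op 0.164
theta 1.656 radius 0.1915 side -0.0016 tool tilt 0.792 diff 0.864
```

View pics/t1.png

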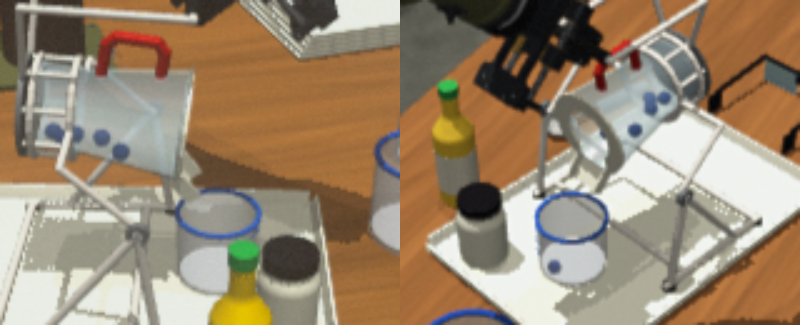

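The right (side) view shows one marble already in the beaker at (555,267) and the others rolling in the jug. Joint 6 nears its limit, so I'll turn the tool less for the remaining tilt.

```bash
cat >> g.py <<'E'
def arc(dths,ratio):
    s=monitor.get_state(); r=R.from_quat(s["eef_rot"]); gp=s["tool_pos"]+.045*r.as_matrix()[:,2]; ps=[]; a=0
    for d in dths:
        a+=d; o=rot(YT,a*ratio)*r; g=H+rot(YT,a).apply(gp-H); ps.append((g-.045*o.as_matrix()[:,2],o))
    rows(ps,s)
E
python3 -c "
from g import *
arc([.012]*16,.4)"
```

```text
[-0.069  0.209  0.581  0.319  0.136  1.507  0.025  0.018] 0.009300447665991973
[0.00,0.22,-0.11,0.005,-0.000,0.000, 0.00,0.22,-0.11,0.005,-0.000,0.000, 0.00,0.22,-0.11,0.005,-0.000,0.000, 0.00,0.22,-0.11,0.005,-0.000,0.000, 0.00,0.23,-0.11,0.005,-0.000,0.000, 0.00,0.23,-0.11,0.005,-0.000,0.000, 0.00,0.23,-0.10,0.005,-0.000,0.000, 0.00,0.23,-0.10,0.005,-0.000,0.000]
[0.00,0.23,-0.10,0.005,-0.000,0.000, 0.00,0.23,-0.10,0.005,-0.000,0.000, 0.00,0.23,-0.10,0.005,-0.000,0.000, 0.00,0.23,-0.10,0.005,-0.000,0.000, 0.00,0.23,-0.10,0.005,-0.000,0.000, 0.00,0.23,-0.09,0.005,-0.000,0.000, 0.00,0.23,-0.09,0.005,-0.000,0.000, 0.00,0.23,-0.09,0.005,-0.000,0.000]
```

Emit:
carry_out(motion=[0, 0.22, -0.11, 0.005, 0, 0, 0, 0.22, -0.11, 0.005, 0, 0, 0, 0.22, -0.11, 0.005, 0, 0, 0, 0.22, -0.11, 0.005, 0, 0, 0, 0.23, -0.11, 0.005, 0, 0, 0, 0.23, -0.11, 0.005, 0, 0, 0, 0.23, -0.1, 0.005, 0, 0, 0, 0.23, -0.1, 0.005, 0, 0])

```text
clock: 21.68
tool_pos: [0.6162, 0.1446, 0.3535]
eef_rot: [0.127, 0.905, -0.401, -0.057]
contact_force: [5.7, -3.5, 8.6]
opening: 0.175
```

Emit:
carry_out(motion=[0, 0, 0, 0, 0, 0, 0, 0, 0, 0, 0, 0, 0, 0, 0, 0, 0, 0, 0, 0, 0, 0, 0, 0, 0, 0, 0, 0, 0, 0, 0, 0, 0, 0, 0, 0, 0, 0, 0, 0, 0, 0, 0, 0, 0, 0, 0, 0])

```text
clock: 22.68
tool_pos: [0.6162, 0.1447, 0.3534]
eef_rot: [0.127, 0.905, -0.401, -0.057]
contact_force: [8.3, -2.9, 7.1]
opening: 0.173
```

```bash
python3 -c "
from g import *
tilt()
p=blue('side'); save(p,'t2')"
```

```text
[-0.069  0.209  0.581  0.319  0.136  1.507  0.025  0.018] 0.009300447665991973
t 22.68 p [0.6162 0.1447 0.3534] xyaw 164.0 z [-0.206 -0.711 -0.672] q [-0.28  0.95 -0.58  1.15  0.84  1.94  0.43] F [ 8.3 -2.9  7.1] op 0.173
theta 1.748 radius 0.1918 side -0.0015 tool tilt 0.834 diff 0.914
```

```bash
cat >> g.py <<'E'
def blobs(n):
    p=snapshot(n); hsv=cv2.cvtColor(p["frame"],cv2.COLOR_RGB2HSV); w=cloud(p)
    m=((hsv[...,0]>105)&(hsv[...,0]<130)&(hsv[...,1]>80)&(abs(w[...,0]-.6)<.2)&(abs(w[...,1]-.03)<.2)).astype(np.uint8)
    m[:, :250]=0; m[:,420:]=0
    _,l,st,c=cv2.connectedComponentsWithStats(m,connectivity=4)
    print(n,[(st[i,4],c[i].round(0).astype(int).tolist(),np.nanmedian(w[l==i],0).round(3).tolist()) for i in range(1,len(st)) if st[i,4]>3]); return p
E
python3 -c "
from g import *
a=blobs('scene');b=blobs('side')
cv2.imwrite('pics/t2.png',np.hstack([cv2.resize(a['frame'][130:260,250:410,::-1],(400,325)),cv2.resize(b['frame'][140:270,250:410,::-1],(400,325))]))"
```

```text
[-0.069  0.209  0.581  0.319  0.136  1.507  0.025  0.018] 0.009300447665991973
scene [(np.int32(14), [336, 206], [0.564, 0.133, 0.084]), (np.int32(103), [339, 219], [0.626, 0.124, 0.083])]
side [(np.int32(123), [315, 229], [0.62, 0.126, 0.084]), (np.int32(13), [328, 220], [0.591, 0.082, 0.085]), (np.int32(6), [309, 240], [0.611, 0.165, 0.057]), (np.int32(22), [314, 247], [0.595, 0.164, 0.036]), (np.int32(12), [322, 248], [0.573, 0.153, 0.034])]
```

Emit:
carry_out(motion=[0, 0.23, -0.1, 0.005, 0, 0, 0, 0.23, -0.1, 0.005, 0, 0, 0, 0.23, -0.1, 0.005, 0, 0, 0, 0.23, -0.1, 0.005, 0, 0, 0, 0.23, -0.1, 0.005, 0, 0, 0, 0.23, -0.09, 0.005, 0, 0, 0, 0.23, -0.09, 0.005, 0, 0, 0, 0.15, -0.06, 0.003, 0, 0])

```text
clock: 23.88
tool_pos: [0.6208, 0.1617, 0.3454]
eef_rot: [0.126, 0.898, -0.418, -0.059]
contact_force: [6.4, -2.3, 8.4]
opening: 0.173
```

Emit:
carry_out(motion=[0, 0, 0, 0, 0, 0, 0, 0, 0, 0, 0, 0, 0, 0, 0, 0, 0, 0, 0, 0, 0, 0, 0, 0, 0, 0, 0, 0, 0, 0, 0, 0, 0, 0, 0, 0, 0, 0, 0, 0, 0, 0, 0, 0, 0, 0, 0, 0])

```text
clock: 24.88
tool_pos: [0.6209, 0.1617, 0.3454]
eef_rot: [0.126, 0.898, -0.418, -0.059]
contact_force: [7.3, -0.9, 8.3]
opening: 0.174
```

```bash
python3 -c "
from g import *
tilt()
a=blobs('scene');b=blobs('side')
cv2.imwrite('pics/t3.png',np.hstack([cv2.resize(a['frame'][130:260,250:410,::-1],(400,325),interpolation=2),cv2.resize(b['frame'][140:270,250:410,::-1],(400,325),interpolation=2)]))"
```

```text
[-0.069  0.209  0.581  0.319  0.136  1.507  0.025  0.018] 0.009300447665991973
t 24.88 p [0.6209 0.1617 0.3454] xyaw 164.0 z [-0.212 -0.735 -0.644] q [-0.33  0.99 -0.56  1.09  0.85  1.98  0.44] F [ 7.3 -0.9  8.3] op 0.174
theta 1.841 radius 0.1922 side -0.0014 tool tilt 0.871 diff 0.97
scene [(np.int32(14), [336, 206], [0.563, 0.133, 0.083]), (np.int32(106), [340, 219], [0.626, 0.128, 0.084])]
side [(np.int32(139), [316, 228], [0.615, 0.116, 0.085]), (np.int32(8), [309, 241], [0.61, 0.166, 0.057]), (np.int32(23), [313, 247], [0.597, 0.166, 0.037]), (np.int32(13), [322, 248], [0.573, 0.153, 0.034])]
```

View pics/t3.png

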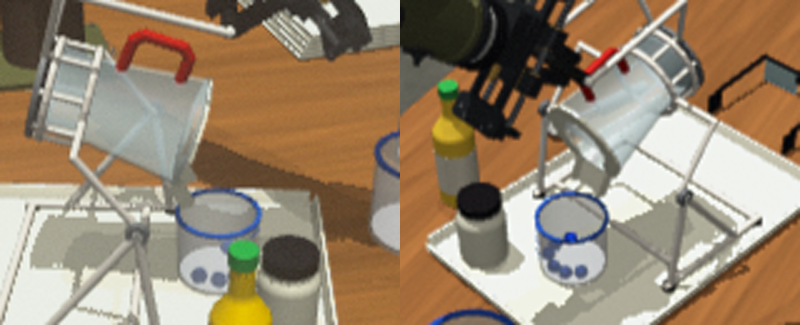

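Both views: the jug is empty. In the side view, marbles lie in the beaker around (548–581, 253–271), with one brighter one at (570,238) by the spout and rim. I'll check where that one is.

```bash
python3 -c "
from g import *
p=snapshot('side'); w=cloud(p); hsv=cv2.cvtColor(p['frame'],cv2.COLOR_RGB2HSV)
for v in range(231,241): print(v,[(u,hsv[v,u].tolist(),w[v,u].round(3).tolist()) for u in (316,318,320)])
sp=H+rot(YT,1.83).apply(np.r_[C+.074*XT[:2],.194]-H); print('spout tip',sp, proj(p,sp))
cv2.imwrite('pics/t4.png',cv2.resize(p['frame'][200:265,290:350,::-1],(360,390),interpolation=2))
m=(hsv[...,0]>105)&(hsv[...,0]<130)&(hsv[...,1]>35)
for v in range(214,262): print(v,''.join('#' if (m[v,u] and hsv[v,u,1]>80) else '+' if m[v,u] else '.' for u in range(298,340)))
"
```

```text
[-0.069  0.209  0.581  0.319  0.136  1.507  0.025  0.018] 0.009300447665991973
231 [(316, [30, 9, 167], [0.631, 0.091, 0.026]), (318, [30, 8, 168], [0.627, 0.086, 0.024]), (320, [34, 11, 168], [0.62, 0.085, 0.026])]
232 [(316, [90, 2, 153], [0.632, 0.091, 0.022]), (318, [117, 39, 172], [0.625, 0.089, 0.023]), (320, [36, 8, 159], [0.619, 0.087, 0.024])]
233 [(316, [114, 92, 125], [0.632, 0.091, 0.017]), (318, [115, 203, 201], [0.622, 0.095, 0.025]), (320, [114, 50, 143], [0.619, 0.088, 0.02])]
234 [(316, [115, 200, 138], [0.623, 0.105, 0.028]), (318, [113, 235, 205], [0.619, 0.1, 0.026]), (320, [114, 143, 150], [0.615, 0.094, 0.023])]
235 [(316, [113, 225, 151], [0.624, 0.105, 0.023]), (318, [112, 229, 187], [0.617, 0.103, 0.025]), (320, [114, 170, 126], [0.611, 0.1, 0.026])]
236 [(316, [112, 196, 103], [0.587, 0.162, 0.086]), (318, [111, 211, 169], [0.582, 0.159, 0.085]), (320, [112, 197, 105], [0.574, 0.159, 0.089])]
237 [(316, [113, 47, 130], [0.586, 0.164, 0.084]), (318, [112, 73, 126], [0.579, 0.163, 0.086]), (320, [112, 48, 132], [0.575, 0.158, 0.083])]
238 [(316, [80, 4, 206], 
[... 2017 characters left out ...]
...........++++#####..####+...............
248 ............++++####+.####+...............
249 ................+###+.+###+...............
250 ................++++...+++................
251 ..........................................
252 ..........................................
253 ..........................................
254 ..........................................
255 ..........................................
256 ..........................................
257 ..........................................
258 ..........................................
259 ..........................................
260 ..........................................
261 ..........................................
```

```bash
python3 -c "
from g import *
for n,(u0,u1,v0,v1) in (('scene',(255,370,138,260)),('side',(300,385,145,222))):
    p=snapshot(n); hsv=cv2.cvtColor(p['frame'],cv2.COLOR_RGB2HSV)
    m=(hsv[...,0]>105)&(hsv[...,0]<130)&(hsv[...,1]>45)
    if n=='side': print(n,'blue px in jug region',m[v0:v1,u0:u1].sum(),np.argwhere(m[v0:v1,u0:u1])[:6].tolist()); continue
    print('scene jug region',m[138:203,255:345].sum())
    for v in range(200,262): print(v,''.join('#' if (m[v,u] and hsv[v,u,1]>80) else '+' if m[v,u] else '.' for u in range(312,362)))
b=bar(1.84); arc([-.05]*8,.97/1.84+.4)
"
```

```text
[-0.069  0.209  0.581  0.319  0.136  1.507  0.025  0.018] 0.009300447665991973
scene jug region 0
200 ..................................................
201 ..................................................
202 ..................................................
203 ..................................................
204 ..................................................
205 ...........................+......................
206 ................++##############..................
207 ...............###+...........++###+..............
208 ...............+..................###.............
209 ....................................###...........
210 .....................................+##+.........
211 ......................................+##.........
212 .........+.............................###........
213 ........##..............................##+.......
214 ........##..............................###.......
215 ........##..............................+##.......
216 ........##..............................###.......
217 .........##.............................##........
218 ........
[... 2093 characters left out ...]
.......................................
257 ..................................................
258 ..................................................
259 ..................................................
260 ..................................................
261 ..................................................
side blue px in jug region 83 [[2, 4], [3, 5], [6, 8], [7, 10], [8, 5], [8, 13]]
[-0.00,-1.08,0.41,-0.046,0.000,-0.000, -0.00,-1.08,0.42,-0.046,0.000,-0.000, -0.00,-1.08,0.42,-0.046,0.000,-0.000, -0.00,-1.07,0.42,-0.046,0.000,-0.000, -0.00,-1.07,0.42,-0.046,0.000,-0.000, -0.00,-1.07,0.43,-0.046,0.000,-0.000, -0.00,-1.07,0.43,-0.046,0.000,-0.000, -0.00,-1.07,0.43,-0.046,0.000,-0.000]
```

No blue is left in the jug region of the scene view. I'll lower the bar along the same arc.

Emit:
carry_out(motion=[0, -0.54, 0.21, -0.023, 0, 0, 0, -1.08, 0.42, -0.046, 0, 0, 0, -1.08, 0.42, -0.046, 0, 0, 0, -1.08, 0.42, -0.046, 0, 0, 0, -1.07, 0.42, -0.046, 0, 0, 0, -1.07, 0.43, -0.046, 0, 0, 0, -1.07, 0.43, -0.046, 0, 0, 0, -1.07, 0.43, -0.046, 0, 0])

```text
clock: 26.12
tool_pos: [0.5988, 0.0836, 0.374]
eef_rot: [0.134, 0.957, -0.256, -0.037]
contact_force: [6.0, -2.5, 4.1]
opening: 0.17
```

```bash
python3 -c "
from g import *
tilt(); arc([-.05]*16,.95)"
```

```text
[-0.069  0.209  0.581  0.319  0.136  1.507  0.025  0.018] 0.009300447665991973
t 26.12 p [0.5988 0.0836 0.374 ] xyaw 164.0 z [-0.139 -0.48  -0.866] q [-0.05  0.79 -0.7   1.36  0.75  1.65  0.45] F [ 6.  -2.5  4.1] op 0.17
theta 1.465 radius 0.1917 side -0.0015 tool tilt 0.523 diff 0.942
[-0.00,-1.07,0.44,-0.047,0.000,-0.000, -0.00,-1.07,0.44,-0.047,0.000,-0.000, -0.00,-1.07,0.44,-0.047,0.000,-0.000, -0.00,-1.07,0.44,-0.047,0.000,-0.000, -0.00,-1.07,0.44,-0.047,0.000,-0.000, -0.00,-1.06,0.45,-0.047,0.000,-0.000, -0.00,-1.06,0.45,-0.047,0.000,-0.000, -0.00,-1.06,0.45,-0.047,0.000,-0.000]
[-0.00,-1.06,0.45,-0.047,0.000,-0.000, -0.00,-1.06,0.45,-0.047,0.000,-0.000, -0.00,-1.06,0.46,-0.047,0.000,-0.000, -0.00,-1.06,0.46,-0.047,0.000,-0.000, -0.00,-1.06,0.46,-0.047,0.000,-0.000, -0.00,-1.06,0.46,-0.047,0.000,-0.000, -0.00,-1.05,0.46,-0.047,0.000,-0.000, -0.00,-1.05,0.47,-0.047,0.000,-0.000]
```

Emit:
carry_out(motion=[0, -1.07, 0.44, -0.047, 0, 0, 0, -1.07, 0.44, -0.047, 0, 0, 0, -1.07, 0.44, -0.047, 0, 0, 0, -1.07, 0.44, -0.047, 0, 0, 0, -1.07, 0.44, -0.047, 0, 0, 0, -1.06, 0.45, -0.047, 0, 0, 0, -1.06, 0.45, -0.047, 0, 0, 0, -1.06, 0.45, -0.047, 0, 0])

```text
clock: 27.12
tool_pos: [0.5739, -0.0043, 0.3702]
eef_rot: [0.139, 0.988, -0.072, -0.011]
contact_force: [6.4, -3.0, -0.8]
opening: 0.172
```

Emit:
carry_out(motion=[0, -1.06, 0.45, -0.047, 0, 0, 0, -1.06, 0.45, -0.047, 0, 0, 0, -1.06, 0.46, -0.047, 0, 0, 0, -1.06, 0.46, -0.047, 0, 0, 0, -1.06, 0.46, -0.047, 0, 0, 0, -1.06, 0.46, -0.047, 0, 0, 0, -1.05, 0.46, -0.047, 0, 0, 0, -1.05, 0.47, -0.047, 0, 0])

```text
clock: 28.12
tool_pos: [0.5514, -0.0835, 0.332]
eef_rot: [0.139, 0.984, 0.115, 0.016]
contact_force: [9.0, 0.9, -7.9]
opening: 0.174
```

```bash
python3 -c "
from g import *
s,th=tilt(); arc([-.04]*8+[-.025]*8,.95)"
```

```text
[-0.069  0.209  0.581  0.319  0.136  1.507  0.025  0.018] 0.009300447665991973
t 28.12 p [ 0.5514 -0.0835  0.332 ] xyaw 163.9 z [ 0.063  0.221 -0.973] q [ 0.75  0.74 -1.04  1.73  0.52  0.93  0.87] F [ 9.   0.9 -7.9] op 0.174
theta 0.668 radius 0.1909 side -0.0015 tool tilt -0.232 diff 0.9
[-0.00,-0.84,0.37,-0.038,0.000,0.000, -0.00,-0.84,0.37,-0.038,0.000,0.000, -0.00,-0.84,0.37,-0.038,0.000,0.000, -0.00,-0.84,0.37,-0.038,0.000,0.000, -0.00,-0.84,0.38,-0.038,0.000,0.000, -0.00,-0.84,0.38,-0.038,0.000,0.000, -0.00,-0.84,0.38,-0.038,0.000,0.000, -0.00,-0.84,0.38,-0.038,0.000,0.000]
[-0.00,-0.52,0.23,-0.024,0.000,0.000, -0.00,-0.52,0.24,-0.024,0.000,0.000, -0.00,-0.52,0.24,-0.024,0.000,0.000, -0.00,-0.52,0.24,-0.024,0.000,0.000, -0.00,-0.52,0.24,-0.024,0.000,0.000, -0.00,-0.52,0.24,-0.024,0.000,0.000, -0.00,-0.52,0.24,-0.024,0.000,0.000, -0.00,-0.52,0.24,-0.024,0.000,0.000]
```

Emit:
carry_out(motion=[0, -0.84, 0.37, -0.038, 0, 0, 0, -0.84, 0.37, -0.038, 0, 0, 0, -0.84, 0.37, -0.038, 0, 0, 0, -0.84, 0.37, -0.038, 0, 0, 0, -0.84, 0.38, -0.038, 0, 0, 0, -0.84, 0.38, -0.038, 0, 0, 0, -0.84, 0.38, -0.038, 0, 0, 0, -0.84, 0.38, -0.038, 0, 0])

```text
clock: 29.12
tool_pos: [0.5375, -0.1325, 0.2813]
eef_rot: [0.135, 0.955, 0.263, 0.037]
contact_force: [10.9, 5.4, -7.2]
opening: 0.168
```

Emit:
carry_out(motion=[0, -0.52, 0.23, -0.024, 0, 0, 0, -0.52, 0.24, -0.024, 0, 0, 0, -0.52, 0.24, -0.024, 0, 0, 0, -0.52, 0.24, -0.024, 0, 0, 0, -0.52, 0.24, -0.024, 0, 0, 0, -0.52, 0.24, -0.024, 0, 0, 0, -0.52, 0.24, -0.024, 0, 0, 0, -0.52, 0.24, -0.024, 0, 0])

```text
clock: 30.12
tool_pos: [0.5312, -0.1546, 0.2422]
eef_rot: [0.132, 0.925, 0.353, 0.05]
contact_force: [11.9, 5.8, -4.9]
opening: 0.169
```

```bash
python3 -c "
from g import *
s,th=tilt(); arc([-.015]*8,.95)"
```

```text
[-0.069  0.209  0.581  0.319  0.136  1.507  0.025  0.018] 0.009300447665991973
t 30.12 p [ 0.5312 -0.1546  0.2422] xyaw 163.8 z [ 0.185  0.639 -0.746] q [ 1.11  1.12 -1.24  1.78  0.43  0.77  1.21] F [11.9  5.8 -4.9] op 0.169
theta 0.158 radius 0.1907 side -0.0016 tool tilt -0.728 diff 0.886
[-0.00,-0.31,0.14,-0.014,0.000,0.000, -0.00,-0.31,0.14,-0.014,0.000,0.000, -0.00,-0.31,0.14,-0.014,0.000,0.000, -0.00,-0.31,0.14,-0.014,0.000,0.000, -0.00,-0.31,0.14,-0.014,0.000,0.000, -0.00,-0.31,0.14,-0.014,0.000,0.000, -0.00,-0.31,0.14,-0.014,0.000,0.000, -0.00,-0.31,0.14,-0.014,0.000,0.000]
```

Emit:
carry_out(motion=[-0.06, -0.31, 0.14, -0.014, 0, 0, -0.06, -0.31, 0.14, -0.014, 0, 0, -0.06, -0.31, 0.14, -0.014, 0, 0, -0.06, -0.31, 0.14, -0.014, 0, 0, -0.06, -0.31, 0.14, -0.014, 0, 0, -0.06, -0.31, 0.14, -0.014, 0, 0, -0.06, -0.25, 0.11, -0.012, 0, 0, -0.06, -0.25, 0.11, -0.012, 0, 0])

```text
clock: 31.12
tool_pos: [0.5291, -0.1641, 0.217]
eef_rot: [0.128, 0.905, 0.402, 0.052]
contact_force: [1.6, 4.9, -3.1]
opening: 0.172
```

```bash
python3 -c "
from g import *
s,th=tilt(); r=R.from_quat(s['eef_rot']); print('F tool',r.inv().apply(s['contact_force']).round(1))"
```

```text
[-0.069  0.209  0.581  0.319  0.136  1.507  0.025  0.018] 0.009300447665991973
t 31.12 p [ 0.5291 -0.1641  0.217 ] xyaw 164.2 z [ 0.196  0.714 -0.672] q [ 1.16  1.23 -1.27  1.76  0.42  0.78  1.29] F [ 1.6  4.9 -3.1] op 0.172
theta 0.038 radius 0.1906 side -0.0018 tool tilt -0.834 diff 0.872
F tool [-0.2  1.2  5.9]
```

Emit:
carry_out(motion=[0, -0.15, 0.12, -0.008, 0, 0, 0, -0.15, 0.12, -0.008, 0, 0, 0, -0.15, 0.12, -0.008, 0, 0, 0, 0, 0, 0, 0, 0])

```text
clock: 31.62
tool_pos: [0.5287, -0.1657, 0.2118]
eef_rot: [0.128, 0.901, 0.412, 0.054]
contact_force: [-4.7, 3.1, 4.0]
opening: 0.171
```

```bash
python3 -c "
from g import *
s,th=tilt(); r=R.from_quat(s['eef_rot']); print('F tool',r.inv().apply(s['contact_force']).round(1))"
```

```text
[-0.069  0.209  0.581  0.319  0.136  1.507  0.025  0.018] 0.009300447665991973
t 31.62 p [ 0.5287 -0.1657  0.2118] xyaw 164.1 z [ 0.202  0.729 -0.655] q [ 1.17  1.26 -1.28  1.75  0.41  0.78  1.3 ] F [-4.7  3.1  4. ] op 0.171
theta 0.015 radius 0.1906 side -0.0018 tool tilt -0.857 diff 0.872
F tool [ 5.4  4.1 -1.3]
```

The bar is back on its stop. I release it and back off along the tool axis.

Emit:
carry_out(motion=[0.2, 0.1, 0, 0, 0, 0, 0, 0, 0, 0, 0, 0, 0, 0, 0, 0, 0, 0, 0, 0, 0, 0, 0, 0], hand=3.5)

```text
clock: 32.12
tool_pos: [0.5279, -0.1663, 0.2108]
eef_rot: [0.129, 0.901, 0.411, 0.055]
contact_force: [0.5, 0.0, -1.0]
opening: 0.398
```

Emit:
carry_out(motion=[0, 0, -1, 0, 0, 0, 0, 0, -2, 0, 0, 0, 0, 0, -2, 0, 0, 0, 0, 0, -2, 0, 0, 0, 0, 1.5, -2, 0, 0, 0, 0, 1.5, -1, 0, 0, 0, 0, 1.5, 0, 0, 0, 0, 0, 0, 0, 0, 0, 0])

```text
clock: 33.12
tool_pos: [0.5158, -0.2086, 0.3116]
eef_rot: [0.127, 0.901, 0.411, 0.054]
contact_force: [-0.1, 0.1, -0.1]
opening: 0.402
```

```bash
python3 -c "
from g import *
s=say()
a=snapshot('scene');b=snapshot('side'); 
cv2.imwrite('pics/f.png',np.vstack([np.hstack([cv2.resize(a['frame'][150:280,220:380,::-1],(400,325),interpolation=2),cv2.resize(b['frame'][140:270,250:410,::-1],(400,325),interpolation=2)]),cv2.resize(snapshot('wrist')['frame'][:230,120:,::-1],(800,270))[:, :]]))
for n,p in (('scene',a),('side',b)):
    w=cloud(p); 
    for t in ('beaker','jar','bottle','glasses','spoon'):
        d=finder.masks_of(p,t)
        print(n,t,[np.nanmedian(w[x['pixels']],0).round(3).tolist() for x in d[:3]])
blobs('side'); jug('scene'); jug('side')
"
```

```text
[-0.069  0.209  0.581  0.319  0.136  1.507  0.025  0.018] 0.009300447665991973
t 33.12 p [ 0.5158 -0.2086  0.3116] xyaw 164.1 z [ 0.202  0.726 -0.657] q [ 1.25  1.14 -1.38  1.66  0.3   0.99  1.32] F [-0.1  0.1 -0.1] op 0.402
scene beaker [[0.432, 0.481, 0.085], [0.618, 0.113, 0.059], [0.61, 0.366, 0.068]]
scene jar [[0.737, 0.16, 0.075], [0.605, -0.013, 0.146]]
scene bottle [[0.827, 0.08, 0.095]]
scene glasses [[0.498, -0.34, 0.031]]
scene spoon [[0.742, -0.161, 0.011]]
side beaker [[0.437, 0.469, 0.055], [0.583, 0.37, 0.063], [0.602, 0.13, 0.054]]
side jar [[0.698, 0.183, 0.074]]
side bottle [[0.797, 0.1, 0.103], [0.541, 0.018, 0.031]]
side glasses [[0.489, -0.351, 0.028], [0.761, -0.104, 0.007], [0.563, 0.018, 0.146]]
side spoon []
side [(np.int32(161), [318, 228], [0.613, 0.111, 0.084]), (np.int32(11), [309, 240], [0.611, 0.167, 0.059]), (np.int32(24), [313, 247], [0.598, 0.165, 0.036]), (np.int32(13), [322, 248], [0.573, 0.155, 0.036])]
scene handle 78 [ 0.5562 -0.0883  0.1241] yaw -100.4
side handle 6 [ 0.5467 -0.0877  0.1097] yaw -107.1
```

View pics/f.png

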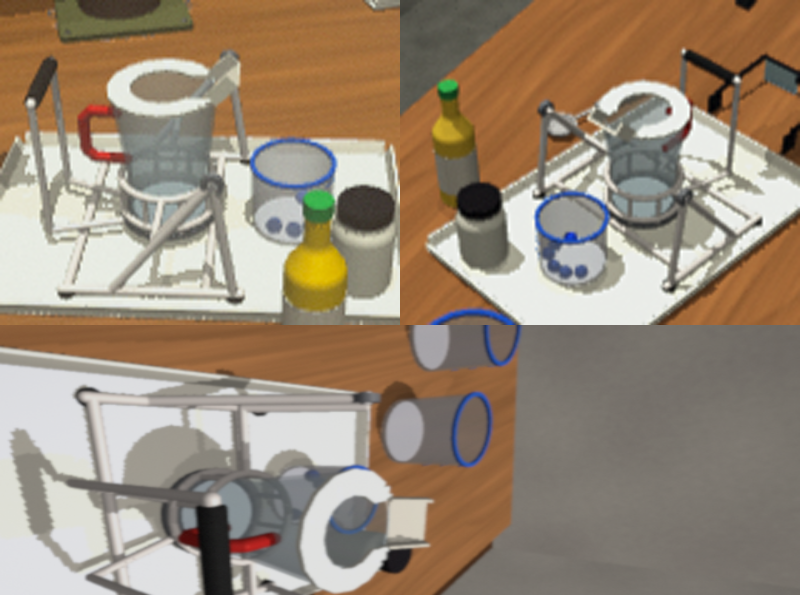

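```bash
python3 -c "
from plant import workorder; print(workorder.finish_job())"
```

```text
the job is handed in; nothing more can be done
None
```

The job is handed in: the jug is turned, the marbles are poured, and the lift bar is back at rest. I could not count all six marbles one by one in the beaker.

- **Turning the jug:** I pushed the handle round about 137° with the fingers on either side of it. From above, the spout pointed at 74–75°, the tipper's own direction being about 74°. A rougher scene-camera reading at the end put the handle about 5° off, but it saw the handle only from the side.
- **Tipping:** I gripped the lift bar and raised it about the hinge to 1.84 rad, going slowly from 1.5 rad. I then brought it down to its stop with the grip still closed, released it and backed off.
- **Last checks:**
  - The jug shows empty in all three camera views, and no stray marbles are visible.
  - About five or six marbles can be made out in the beaker; the rest of the count comes from the jug being empty.
  - The beaker and jar have not moved, and the bottle, glasses and spoon read within about 1 cm of where they started.
  - The arm was touching nothing at about 33 s on the clock.
- **Poor readings:** The trained network found no marbles when asked, so I located them by colour instead. The final side view found no spoon.

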